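# Lay up and clamp a three-block wooden honeycomb

### The job

Finish the wooden honeycomb on the sloping gluing board, where one six-sided block already lies in the left notch (looking up the slope) of the zigzag fence. Lay the two loose six-sided blocks flat on the board with it, one in the right notch and the other in the hollow above the two, flat faces touching, then slide the notched clamp bar with the knob down the board until it is snug against the top block, and let go. Leave the square block, the saw and the glue jar alone.

Things in the scene. Friction and masses are not known exactly. Their poses are not given: they have to be found in the camera images.
- board: Fixed plywood gluing board, 190 mm wide, sloping 30 degrees, low edge towards the loose blocks' side. Axes: x up the slope, y to the left (looking up the slope), z out of its surface (z = 0, x from -35 to 260 mm). At the low end is a fixed zigzag fence 12 mm high with two 120-degree notches, corners at x = 0, y = +33 and -33 mm, the tooth between them at y = 0 reaching x = 19 mm. Side strips 10 mm high at y = +-90 mm.
- seat_left (a point): On the board's surface at board (38.1, 33) mm: where the underside centre of the block in the left notch belongs. All seated blocks have two opposite corners pointing along the board's x.
- seat_right (a point): On the board's surface at board (38.1, -33) mm: where the underside centre of the block in the right notch belongs.
- seat_top (a point): On the board's surface at board (95.3, 0) mm: where the underside centre of the block nested in the hollow above the two others belongs.
- block0: Pale wooden six-sided block already seated in the left notch, loose. Same size and axes as block1.
- block1: Pale wooden six-sided block lying flat on the bench, to be placed: 66 mm across flats, 76 mm across corners, 50 mm thick, 80 to 150 g. Origin: centre of the underside; z up its axis; corners along local x and every 60 degrees from it, flats facing local +-y and every 60 degrees from it. Interchangeable with block2.
- block2: The second loose six-sided block, identical to block1 and with the same axes, lying flat on the bench.
- clamp (a joint): Travel of the wooden clamp bar along the board in m: 0 = snug on a perfectly packed top block, positive = up the slope (starts 0.060 to 0.080; stops at -0.006 and 0.085). It needs about 4 N to slide and stays where it is left.
- clamp_knob (a point): Top centre of the clamp bar's round wooden knob, 32 mm diameter, 42 mm tall, standing square to the board: knob top 67.5 mm, bar top 25.5 mm above the board. The bar is 166 mm long across the board; on its lower side a 120-degree notch has its corner 18 mm down the slope from the knob's axis; its upper side is 16 mm up the slope from it.
- square: Bystander: pale wooden square block 60 x 60 x 50 mm. Origin at the centre of its underside.
- glue: Bystander: closed white glue jar, 56 mm diameter, 90 mm tall, standing. Origin at the centre of its underside.
- saw: Bystander: pull saw lying on the bench, 200 mm round handle towards local -x, 240 mm steel blade towards local +x. Origin on the bench near where handle and blade meet.
Things that resemble listed ones, but are neither listed nor needed, are in the scene too. What is shaped like the block0 but pink or purple is not meant. What is shaped like the block2 but blue is not meant.

How it is judged:
By the outcome, as a careful person would: the job done as asked, in the order asked, and still so for the second after the job is handed in, with the robot touching nothing.
It also fails if it takes over 64 s, if anything falls off the work surface, if the arm or the gripper's body presses on something with over 40 N, if the wrist force passes 120 N, or if a joint passes its speed limit or range.

### The arm

A 6-joint arm with a two-finger parallel gripper is mounted at the origin on the work surface. World frame = base frame: x ahead of the robot, y to its left, z up, the work surface at z = 0. Lengths are in m, angles in rad, forces in N, time in s.
With the tool pointing down it reaches from about 0.25 to 0.725 m from the base axis. Payload 4 kg.
Tool frame: the origin (TCP) lies between the finger pads; the fingertips stand 11 mm ahead of it and the grasp point (between the pads) lies 8 mm behind it (bot.tip_extent is the distance from the TCP to the fingertips, in m); z points along the fingers, y is the line along which they close (so a half turn about z gives the same grasp; the last joint's range is limited). The gripper opens to 85 mm and grips with 20 to 120 N. Pads are 22 mm wide; open, the fingers measure 114 mm over their backs; the gripper's body (76 mm by 85 mm) begins 54 mm behind the grasp point. The pads swing forward as they close: fully open they stand 13 mm farther back than shut.
Start: joints at [1.323, 0.241, 0.005, 1.335, 0, 1.571], TCP at [0.123, 0.485, 0.217] pointing down, gripper open.
Joint ranges: [-2.72, 2.72], [-1.05, 1.87], [-1.09, 1.28], [-1.99, 2.15], [-1.42, 1.44], [-3.14, 3.14]. Speed limits (rad/s): [2.79, 2.79, 3.14, 3.14, 3.14, 3.14].

### API

Orientations are given as a unit quaternion [x, y, z, w].
In Python, from workcell import bot gives the robot as it stands. The module is installed in compiled form; this text tells all that it offers.
- The arm moves only by the tool drive_tool, never from a script. Its argument "rows" is a list of rows, each an object of numbers: "dx", "dy", "dz": the shift along the tool's x, y, z in units of 50 mm (1.0 is 50 mm); "wx", "wy", "wz": the turn, a rotation vector about the tool's x, y, z in units of 5 degrees (1.0 is 5 degrees); "hand": the finger opening in mm, from 0 to 85.4. A call has 1 to 20 rows; each row is the pose to reach, as a shift and turn from the pose commanded when the call began, along the tool's axes at that moment; what a row does not reach only later rows make up. A row lasts 1/10 s, in which the tool goes at most 50 mm and 8.59 degrees, less where a joint would pass 70% of its speed; a pose out of reach is approached as far as the arm can. A call with a gripper value outside its range is refused whole. The fingers move at their own pace and stop on an object; the grip force is fixed at half the most. Time passes only in rows, so rows that repeat a pose let the fingers close. It gives the time, the measured TCP pose, the force, the opening and the grip force at its end, in the units of the state.
- bot.get_obs(): the state, without advancing time (a new reading comes with each control period).
- bot.camera(name): name is "scene" or "top" or "wrist"; returns the picture (480x640x3 uint8, red, green, blue); there is no depth.
- bot.get_calibration(name): a dict with "vfov" (degrees; the focal length in pixels is half the picture's height over the tangent of half this angle, whatever the lens; pixels are square), "cx", "cy" (the principal point, pixels), "origin" and "rotation" of the camera in the world; the wrist camera has in their place "mount" (4x4, takes a point from camera to tool coordinates, whose origin is the TCP and whose axes are the flange's). Camera axes: x right, y up, looking along -z (the intrinsics and any distortion apply to the point x, -y, -z); pixel columns grow to the right and rows downward; lengths in m; the calibration is good to about 2 mm. A picture is of the moment at which its call begins: read the wrist's pose just before it. get_calibration takes no time and is no camera call.
- bot.job_done(): hands the job in; it is judged then, once.
Trained networks look in the newest picture that a camera, given by its name, has taken for a name from the list of things; names that differ only in an ending like _2 or _b are one class to them, and where a whole thing is asked for, a point or a joint stands for the part that bears it (a point fixed in the world has none). Each returns a list of dicts, best first, with "score" (0 to 1); they miss things now and then, are a little off and sometimes report something else, mostly with a low value. They report only what shows in the picture. A call takes as long as a camera call. They do not tell look-alikes from the thing itself.
- bot.look_for(camera, thing): "extent" ([centre column, centre row, width, height] in pixels, round what is visible of it).
- bot.outline_of(camera, thing): "region" (480x640 bool, what is visible of it) and "extent" ([centre column, centre row, width, height] in pixels, round what is visible of it).
The state is a dict: "clock": time; "joint_pos": joint angles; "joint_vel": joint speeds; "tau": joint torques, N m; "eef_pos": TCP position; "tool_rot": TCP orientation; "ft_force": force on the tool from outside, world axes, zero at the start; "ft_torque": the same for the moment, N m; "grip_width": finger opening in m; "grasp_force": force on a finger pad.
Only numpy, scipy, OpenCV 4.12 (cv2) and the standard library are available. Lean on these libraries where they do the work, as an engineer would, in place of code of your own. Each camera call takes 0.05 s, during which the arm holds its last target. There are 200 camera calls.

## Working session

There is one attempt and no reset: what is moved stays moved. The work goes in short steps, Python scripts to look and compute and a tool call to move; the robot and the scene stay as the last step left them, time stands still between calls to the robot, and variables do not carry over. Pictures are saved under pics/ and viewed, at most 10 in all, crops included, and the job is handed in when it is done.

Besides the shell and the picture viewer there is one more tool, called after "Request:" by a JSON object that holds its "method" and its "body", one argument or row to a line. drive_tool: Moves the arm, as the interface text tells. Its arguments: {"type":"object","properties":{"rows":{"type":"array","items":{"type":"object","properties":{"dx":{"type":"number"},"dy":{"type":"number"},"dz":{"type":"number"},"wx":{"type":"number"},"wy":{"type":"number"},"wz":{"type":"number"},"hand":{"type":"number"}}}}},"required":["rows"]}

```bash
mkdir -p pics; cat > h.py <<'E'
import numpy as np, cv2
from workcell import bot
from scipy.spatial.transform import Rotation as R
def snap(n,f):
    im=bot.camera(n); cv2.imwrite('pics/'+f,im[:,:,::-1]); return im
E
python3 - <<'E'
from h import *
for n in ("scene","top"):
    snap(n,n+"0.png"); c=bot.get_calibration(n); print(n,{k:(np.round(v,4).tolist() if not isinstance(v,str) else v) for k,v in c.items()})
    for t in ("board","block0","block1","clamp_knob","square","glue","saw"):
        print(t,[(round(d['score'],2),np.round(d['extent']).tolist()) for d in bot.look_for(n,t)][:6])
print(bot.get_calibration("wrist")); print(bot.get_obs())
E
```

```text
scene {'vfov': 51.1671, 'cx': 324.5112, 'cy': 233.3729, 'origin': [1.1055, -0.2972, 0.7232], 'rotation': [0.3682, 0.1777, 0.385, 0.8274]}
board [(0.84, [151.0, 312.0, 208.0, 112.0])]
block0 [(0.92, [237.0, 433.0, 54.0, 68.0]), (0.87, [295.0, 387.0, 52.0, 55.0]), (0.8, [358.0, 278.0, 34.0, 43.0]), (0.79, [395.0, 181.0, 33.0, 36.0]), (0.73, [353.0, 199.0, 34.0, 37.0]), (0.71, [210.0, 318.0, 54.0, 54.0])]
block1 [(0.92, [237.0, 433.0, 54.0, 68.0]), (0.87, [295.0, 387.0, 52.0, 55.0]), (0.8, [358.0, 278.0, 34.0, 43.0]), (0.79, [395.0, 181.0, 33.0, 36.0]), (0.73, [353.0, 199.0, 34.0, 37.0]), (0.71, [210.0, 318.0, 54.0, 54.0])]
clamp_knob [(0.74, [80.0, 302.0, 43.0, 96.0])]
square [(0.94, [278.0, 235.0, 38.0, 40.0]), (0.16, [152.0, 312.0, 209.0, 117.0])]
glue [(0.67, [425.0, 222.0, 30.0, 48.0])]
saw [(0.77, [427.0, 301.0, 186.0, 119.0])]
top {'vfov': 44.6052, 'cx': 323.7893, 'cy': 237.3594, 'origin': [0.4092, 0.1164, 1.4127], 'rotation': [0.042, -0.0539, -0.7034, 0.7075]}
board [(0.7, [456.0, 263.0, 149.0, 108.0])]
block0 [(0.89, [298.0, 220.0, 31.0, 32.0]), (0.86, [435.0, 179.0, 34.0, 30.0
[... 1008 characters left out ...]
00]])}
{'clock': 0.8, 'joint_pos': array([ 1.32301064e+00,  2.40579202e-01,  5.00830965e-03,  1.33519939e+00,
       -2.11799580e-05,  1.57078064e+00]), 'joint_vel': array([ 0.00104216,  0.00031511, -0.00067607, -0.0002248 , -0.00203738,
        0.00038483]), 'tau': array([-1.90922750e-03, -3.72151279e+01,  2.52679092e+01,  9.46024920e-04,
       -2.22509366e-04,  1.08475439e-05]), 'eef_pos': array([0.12263654, 0.48473151, 0.21662004]), 'tool_rot': array([1.23568357e-01, 9.92336062e-01, 1.16159191e-05, 1.21184181e-05]), 'ft_force': array([-0.02085003,  0.12286689,  0.06554371]), 'ft_torque': array([ 0.01519563, -0.05099221, -0.01477563]), 'grasp_force': 0.0, 'grip_width': 0.0856610587682792}
```

View pics/top0.png

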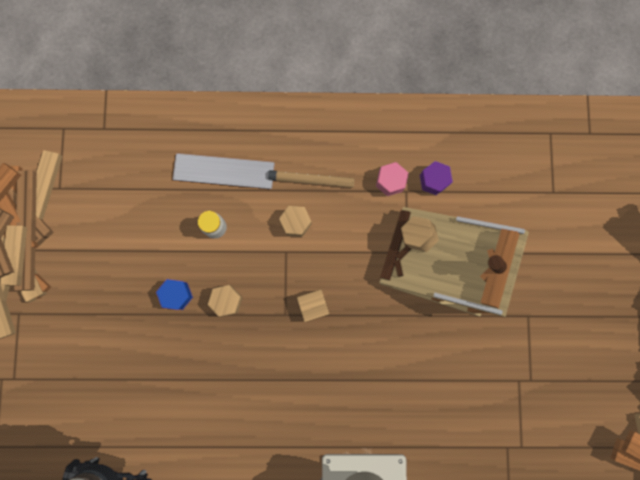

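View pics/scene0.png

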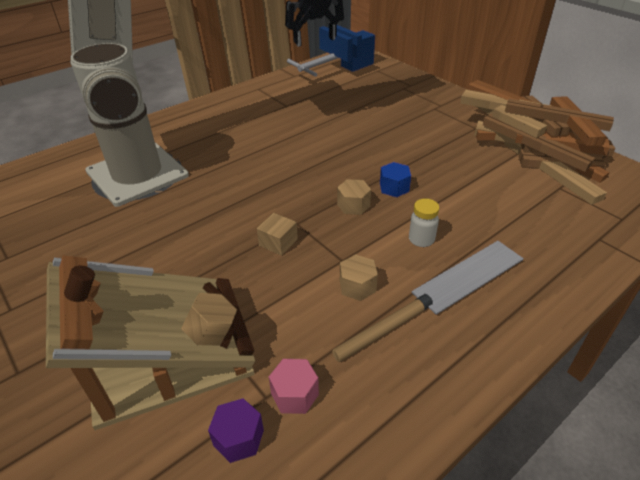

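The top view shows loose hex blocks at (298,220) and (225,301), and the square at (312,307). block0 sits in the upper-left notch at (420,236), with the knob at (498,264). Blue, pink and purple are decoys. Up the slope is image right (world −y). I'll fit silhouettes next.

```bash
cat >> h.py <<'E'
from scipy.optimize import minimize
S=4
def cam(n,obs=None):
    c=bot.get_calibration(n); f=240/np.tan(np.radians(c['vfov']/2))
    if n=="wrist":
        T=np.eye(4);T[:3,:3]=R.from_quat(obs['tool_rot']).as_matrix();T[:3,3]=obs['eef_pos'];M=T@c['mount'];Rm,o=M[:3,:3],M[:3,3]
    else:
        q=np.array(c['rotation']); Rm=R.from_quat(q).as_matrix() if q.size==4 else q; o=np.array(c['origin'])
    return f,c['cx'],c['cy'],Rm,o
def proj(P,K):
    f,cx,cy,Rm,o=K; p=(np.atleast_2d(P)-o)@Rm
    return np.c_[cx+f*p[:,0]/-p[:,2], cy-f*p[:,1]/-p[:,2]]
def render(hulls,K):
    m=np.zeros((480*S,640*S),np.uint8)
    for h in hulls:
        u=((proj(h,K)+.5)*S-.5); cv2.fillConvexPoly(m,cv2.convexHull(np.round(u).astype(np.int32)),1)
    return m
def up(m): return cv2.resize(m.astype(np.float32),None,fx=S,fy=S,interpolation=cv2.INTER_LINEAR)>.5
def iou(a,b): return (a&b).sum()/max(1,(a|b).sum())
a6=np.arange(6)*np.pi/3
HEX=np.array([[.0381*np.cos(a),.0381*np.sin(a),z] for z in(0,.05) for a in a6])
def hexworld(x,y,yaw,z=0): return R.from_euler('z',yaw).apply(HEX)+[x,y,z]
def Rb(yaw): # board: yaw=heading of upslope dir
    return R.from_euler('z',yaw).as_matrix()@R.from_euler('y',-30,degrees=True).as_matrix()
def boardpt(p,P): return np.atleast_2d(P)@Rb(p[3]).T+p[:3]
a24=np.arange(24)*np.pi/12
def clamp_hulls(c):
    k=.1514+c; n=k-.018; e=k+.016; l=n-.0381/2
    out=[]
    for s in(1,-1):
        q=[(n,0),(l,.033*s),(l,.083*s),(e,.083*s),(e,0)]
        out.append(np.array([(x,y,z) for x,y in q for z in(.0005,.0255)]))
    out.append(np.array([(k+.016*np.cos(a),.016*np.sin(a),z) for a in a24 for z in(.0255,.0675)]))
    return out
def pick(n,t,cc):
    ds=bot.outline_of(n,t); d=min(ds,key=lambda d:np.hypot(d['extent'][0]-cc[0],d['extent'][1]-cc[1])); 
    print(n,t,np.round(d['extent']),round(d['score'],2)); return up(d['region'])
def back(uv,K,z):
    f,cx,cy,Rm,o=K; d=Rm@np.array([(uv[0]-cx)/f,-(uv[1]-cy)/f,-1]); return o+d*(z-o[2])/d[2]
def fit(cost,x0,step):
    x0=np.array(x0,float); sim=np.vstack([x0]+[x0+np.eye(len(x0))[i]*step[i] for i in range(len(x0))])
    r=minimize(cost,x0,method='Nelder-Mead',options=dict(initial_simplex=sim,maxiter=250,xatol=1e-4,fatol=1e-4)); return r.x,r.fun
E
cat > a.py <<'E'
from h import *
KT,KS=cam("top"),cam("scene"); bot.camera("top"); bot.camera("scene")
for nm,ct,cs in(("A",(298,220),(358,278)),("B",(225,301),(353,199))):
    mt,ms=pick("top","block1",ct),pick("scene","block1",cs)
    p=back(ct,KT,.04)
    c=lambda v:-(iou(render([hexworld(*v)],KT)>0,mt)+iou(render([hexworld(*v)],KS)>0,ms))
    b=min((fit(c,[p[0],p[1],y],[.006,.006,.2]) for y in(0.2,.7)),key=lambda r:r[1])
    print(nm,p.round(4),b[0].round(4),np.degrees(b[0][2]).round(1),b[1])
bt,bs=pick("top","block0",(420,236)),pick("scene","block0",(210,318))
ct,cs=pick("top","clamp_knob",(498,268)),pick("scene","clamp_knob",(80,302))
def c(v):
    H=boardpt(v,HEX+[.0381,.033,0]); C=[boardpt(v,h) for h in clamp_hulls(v[4])]
    return -(iou(render([H],KT)>0,bt)+iou(render([H],KS)>0,bs)+iou(render(C,KT)>0,ct)+iou(render(C,KS)>0,cs))
q=back((395,250),KT,.04)
for y in(-1.8,-1.6):
    r=fit(c,[q[0],q[1],.04,y,.07],[.02,.02,.02,.15,.01]); r=fit(c,r[0],[.005,.005,.005,.05,.005]); print(r[0].round(4),np.degrees(r[0][3]).round(1),r[1])
im=cv2.imread('pics/top0.png'); sc=cv2.imread('pics/scene0.png')
v=r[0]; cor=boardpt(v,[(-.035,.095,0),(.26,.095,0),(.26,-.095,0),(-.035,-.095,0),(0,.033,.012),(.019,0,.012),(0,-.033,.012)])
for i,K in((im,KT),(sc,KS)):
    for u in proj(cor,K): cv2.circle(i,tuple(np.round(u).astype(int)),2,(0,0,255),-1)
cv2.imwrite('pics/fit.png',np.hstack([cv2.resize(im[190:340,360:560],(400,300)),cv2.resize(sc[240:440,20:290],(400,300))]))
E
python3 a.py
```

```text
top block1 [296. 219.  30.  31.] 0.89
scene block1 [358. 278.  35.  43.] 0.75
A [0.638 0.155 0.04 ] [0.6372 0.1646 0.4471] 25.6 -1.8598692398091439
top block1 [226. 301.  38.  32.] 0.86
scene block1 [354. 197.  37.  37.] 0.56
B [0.4458 0.3228 0.04  ] [0.447  0.3272 0.7449] 42.7 -1.877814187877505
top block0 [419. 235.  36.  33.] 0.79
scene block0 [210. 319.  54.  54.] 0.92
top clamp_knob [499. 269.  41.  83.] 0.9
scene clamp_knob [ 80. 302.  43.  89.] 0.63
[ 0.5733 -0.0922  0.0558 -1.8811  0.0807] -107.8 -3.4340610285097206
[ 0.5738 -0.0927  0.0559 -1.882   0.08  ] -107.8 -3.4317925172735957
```

View pics/fit.png

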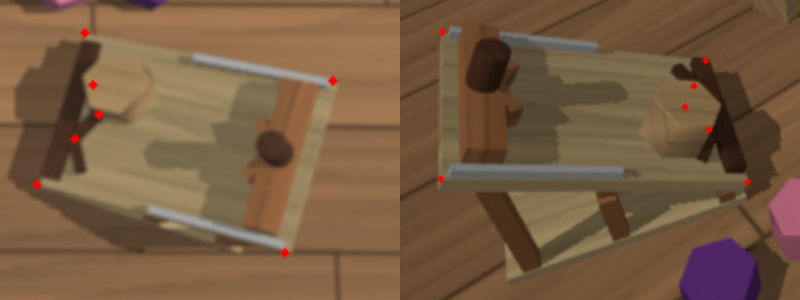

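```bash
cat >> h.py <<'E'
def toolR(h,board_p=None):
    """tool pointing down (or square to board), tool y heading h deg (world, or angle in board plane from board x)"""
    h=np.radians(h); y=np.array([np.cos(h),np.sin(h),0]); z=np.array([0,0,-1.]); M=np.c_[np.cross(y,z),y,z]
    return M if board_p is None else Rb(board_p[3])@M
def rel(pos,M,o=None):
    o=o or bot.get_obs(); R0=R.from_quat(o['tool_rot']).as_matrix()
    d=R0.T@(np.array(pos)-o['eef_pos'])/.05; w=np.degrees(R.from_matrix(R0.T@M).as_rotvec())/5
    print('clock',round(o['clock'],2),'d',d.round(3),'w',w.round(3)); return d,w
E
python3 -c "
from h import *
rel([.447,.327,.20],toolR(72.7))"
```

```text
clock 1.3 d [-7.063 -1.467  0.332] w [-0.     0.     0.621]
```

Request:
{"method": "drive_tool", "body": {
  "rows": [
    {"dx":-7.06,"dy":-1.47,"dz":0.33,"wz":0.62,"hand":85},
    {"dx":-7.06,"dy":-1.47,"dz":0.33,"wz":0.62,"hand":85},
    {"dx":-7.06,"dy":-1.47,"dz":0.33,"wz":0.62,"hand":85},
    {"dx":-7.06,"dy":-1.47,"dz":0.33,"wz":0.62,"hand":85},
    {"dx":-7.06,"dy":-1.47,"dz":0.33,"wz":0.62,"hand":85},
    {"dx":-7.06,"dy":-1.47,"dz":0.33,"wz":0.62,"hand":85},
    {"dx":-7.06,"dy":-1.47,"dz":0.33,"wz":0.62,"hand":85},
    {"dx":-7.06,"dy":-1.47,"dz":0.33,"wz":0.62,"hand":85},
    {"dx":-7.06,"dy":-1.47,"dz":0.33,"wz":0.62,"hand":85},
    {"dx":-7.06,"dy":-1.47,"dz":0.33,"wz":0.62,"hand":85},
    {"dx":-7.06,"dy":-1.47,"dz":0.33,"wz":0.62,"hand":85}
  ]
}}

```text
invalid input at $.rows[0]: expected keys dx, dy, dz, wx, wy, wz, hand
```

```bash
cat >> h.py <<'E'
def wristblock(x,y,yaw,f):
    o=bot.get_obs(); K=cam("wrist",o); snap("wrist",f)
    m=pick("wrist","block1",proj([x,y,.05],K)[0])
    c=lambda v:-iou(render([hexworld(*v)],K)>0,m)
    b,s=fit(c,[x,y,yaw],[.006,.006,.1]); print(b.round(4),np.degrees(b[2]).round(1),round(s,3)); return b
E
python3 -c "
from h import *
print(bot.get_obs()['eef_pos'].round(4))
b=wristblock(.447,.327,.745,'w1.png')
rel([b[0],b[1],.025],toolR(np.degrees(b[2])+30))"
```

```text
[0.1226 0.4847 0.2166]Traceback (most recent call last):
  File "<string>", line 4, in <module>
    b=wristblock(.447,.327,.745,'w1.png')
  File "h.py", line 58, in wristblock
    m=pick("wrist","block1",proj([x,y,.05],K)[0])
  File "h.py", line 41, in pick
    ds=bot.outline_of(n,t); d=min(ds,key=lambda d:np.hypot(d['extent'][0]-cc[0],d['extent'][1]-cc[1]));
                              ~~~^^^^^^^^^^^^^^^^^^^^^^^^^^^^^^^^^^^^^^^^^^^^^^^^^^^^^^^^^^^^^^^^^^^^^
ValueError: min() iterable argument is empty
```

View pics/w1.png

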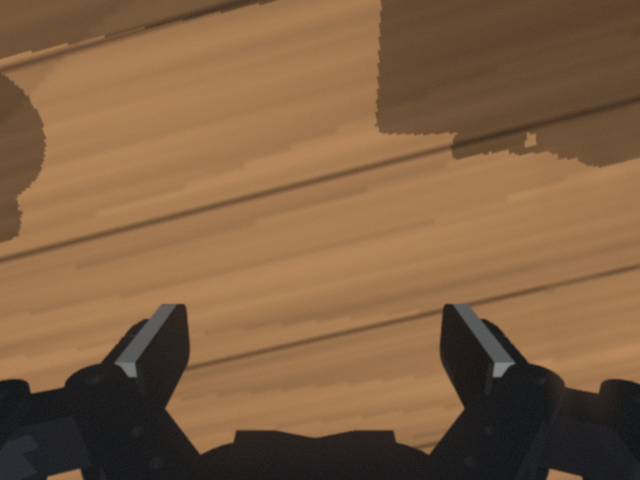

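That picture shows only bare bench and the fingers at row 310 and below. The move was refused because every row needs all the keys.

Request:
{"method": "drive_tool", "body": {
  "rows": [
    {"dx":-7.06,"dy":-1.47,"dz":0.33,"wx":0,"wy":0,"wz":0.62,"hand":85},
    {"dx":-7.06,"dy":-1.47,"dz":0.33,"wx":0,"wy":0,"wz":0.62,"hand":85},
    {"dx":-7.06,"dy":-1.47,"dz":0.33,"wx":0,"wy":0,"wz":0.62,"hand":85},
    {"dx":-7.06,"dy":-1.47,"dz":0.33,"wx":0,"wy":0,"wz":0.62,"hand":85},
    {"dx":-7.06,"dy":-1.47,"dz":0.33,"wx":0,"wy":0,"wz":0.62,"hand":85},
    {"dx":-7.06,"dy":-1.47,"dz":0.33,"wx":0,"wy":0,"wz":0.62,"hand":85},
    {"dx":-7.06,"dy":-1.47,"dz":0.33,"wx":0,"wy":0,"wz":0.62,"hand":85},
    {"dx":-7.06,"dy":-1.47,"dz":0.33,"wx":0,"wy":0,"wz":0.62,"hand":85},
    {"dx":-7.06,"dy":-1.47,"dz":0.33,"wx":0,"wy":0,"wz":0.62,"hand":85},
    {"dx":-7.06,"dy":-1.47,"dz":0.33,"wx":0,"wy":0,"wz":0.62,"hand":85},
    {"dx":-7.06,"dy":-1.47,"dz":0.33,"wx":0,"wy":0,"wz":0.62,"hand":85}
  ]
}}

```text
clock: 2.5
eef_pos: [0.4454, 0.3278, 0.2003]
tool_rot: [0.149, 0.989, 0.0, -0.0]
ft_force: [0.2, -0.4, -0.2]
grip_width: 0.0848
grasp_force: 0.0
```

```bash
python3 -c "
from h import *
print(bot.get_obs()['eef_pos'].round(4))
b=wristblock(.447,.327,.745,'w2.png')
rel([b[0],b[1],.025],toolR(np.degrees(b[2])+30))"
```

```text
[0.4454 0.3278 0.2003]
wrist block1 [314. 209.  93. 101.] 0.57
[0.4495 0.3274 0.7736] 44.3 -0.983
clock 2.6 d [-0.079  0.012  3.509] w [ 0.003  0.    -0.295]
```

View pics/w2.png

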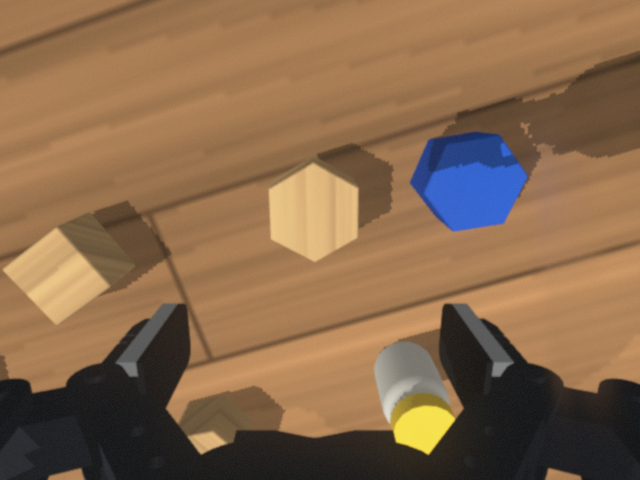

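The block is at (314,209), with its flats left and right, square to the fingers; the jar and blue block are clear of them. I'll descend, grip and lift.

Request:
{"method": "drive_tool", "body": {
  "rows": [
    {"dx":-0.08,"dy":0.01,"dz":1.2,"wx":0,"wy":0,"wz":-0.3,"hand":85},
    {"dx":-0.08,"dy":0.01,"dz":2.2,"wx":0,"wy":0,"wz":-0.3,"hand":85},
    {"dx":-0.08,"dy":0.01,"dz":3.0,"wx":0,"wy":0,"wz":-0.3,"hand":85},
    {"dx":-0.08,"dy":0.01,"dz":3.5,"wx":0,"wy":0,"wz":-0.3,"hand":85},
    {"dx":-0.08,"dy":0.01,"dz":3.5,"wx":0,"wy":0,"wz":-0.3,"hand":85},
    {"dx":-0.08,"dy":0.01,"dz":3.5,"wx":0,"wy":0,"wz":-0.3,"hand":85},
    {"dx":-0.08,"dy":0.01,"dz":3.5,"wx":0,"wy":0,"wz":-0.3,"hand":55},
    {"dx":-0.08,"dy":0.01,"dz":3.5,"wx":0,"wy":0,"wz":-0.3,"hand":55},
    {"dx":-0.08,"dy":0.01,"dz":3.5,"wx":0,"wy":0,"wz":-0.3,"hand":55},
    {"dx":-0.08,"dy":0.01,"dz":3.5,"wx":0,"wy":0,"wz":-0.3,"hand":55},
    {"dx":-0.08,"dy":0.01,"dz":3.5,"wx":0,"wy":0,"wz":-0.3,"hand":55},
    {"dx":-0.08,"dy":0.01,"dz":3.5,"wx":0,"wy":0,"wz":-0.3,"hand":55}
  ]
}}

```text
clock: 3.8
eef_pos: [0.4536, 0.3284, 0.0314]
tool_rot: [0.137, 0.991, 0.003, 0.003]
ft_force: [-3.5, -1.9, 19.7]
grip_width: 0.0555
grasp_force: 15.7
```

```bash
python3 -c "
from h import *
o=bot.get_obs();print(o['grip_width'],o['grasp_force'],o['ft_force'])
a=snap('wrist','w3.png');b=bot.camera('scene')[100:260,260:480]
cv2.imwrite('pics/c3.png',np.hstack([cv2.resize(a,(400,300)),cv2.resize(b,(400,300))])[:,:,::-1])"
```

```text
0.055534743053538 15.653060265176464 [-3.47970551 -1.88948739 19.70492254]
```

View pics/c3.png

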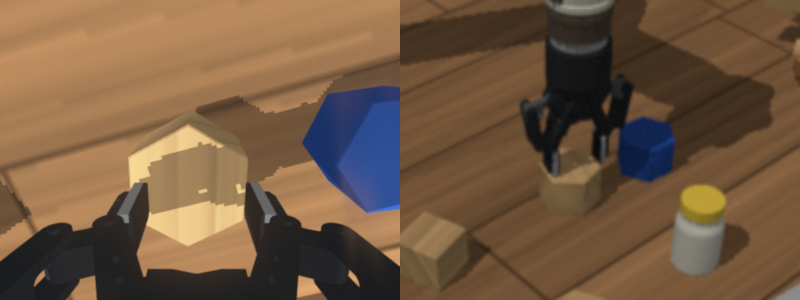

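```bash
python3 -c "
from h import *
o=bot.get_obs();K=cam('wrist',o);print(bot.tip_extent)
bot.camera('wrist')
print(proj([[.4495,.3274,.05]],K), 'TCP',proj(o['eef_pos'],K))
Rt=R.from_quat(o['tool_rot']).as_matrix()
for z in (.011,-.008): print([proj(o['eef_pos']+Rt@np.array([0,s*.0277,z]),K).round() for s in(1,-1)])
m=pick('wrist','block1',(300,288))
print(np.argwhere(up(m)==0).shape)
c=lambda v:-iou(render([hexworld(v[0],v[1],v[2],v[3])],K)>0,m)
print(fit(c,[.4495,.3274,.77,0],[.006,.006,.1,.01]))
KS=cam('scene');bot.camera('scene');ms=pick('scene','block1',(353,199))
c=lambda v:-iou(render([hexworld(v[0],v[1],v[2],v[3])],KS)>0,ms)
print(fit(c,[.4495,.3274,.77,0],[.006,.006,.1,.01]))
print(proj(np.vstack([o['eef_pos']+Rt@np.array([0,s*.0277,.011]) for s in (1,-1)]),KS))
"
```

```text
0.011
[[306.39922397 302.23089565]] TCP [[312.13876255 290.42280664]]
[array([[377., 280.]]), array([[247., 280.]])]
[array([[384., 299.]]), array([[240., 299.]])]
wrist block1 [301. 283. 190. 214.] 0.77
(71125316, 2)
(array([4.49148351e-01, 3.25706310e-01, 7.57033789e-01, 3.89594857e-04]), np.float64(-0.9350023648621566))
scene block1 [353. 198.  31.  34.] 0.71
(array([ 0.3956709 ,  0.37568496,  0.88308642, -0.05422629]), np.float64(-0.8602693602693603))
[[366.37821162 196.6620978 ]
 [344.57026317 203.09827411]]
```

The fingertips are resting on top of the block: the scene shows them ending at its top face, and the wrist view puts them about 20–30 mm behind the TCP rather than 11 mm ahead. The force reading agrees. I'll back off, open, and go deeper in steps.

Request:
{"method": "drive_tool", "body": {
  "rows": [
    {"dx":0,"dy":0,"dz":-0.6,"wx":0,"wy":0,"wz":0,"hand":85},
    {"dx":0,"dy":0,"dz":-0.6,"wx":0,"wy":0,"wz":0,"hand":85},
    {"dx":0,"dy":0,"dz":-0.6,"wx":0,"wy":0,"wz":0,"hand":85},
    {"dx":0,"dy":0,"dz":-0.6,"wx":0,"wy":0,"wz":0,"hand":85},
    {"dx":0,"dy":0,"dz":-0.6,"wx":0,"wy":0,"wz":0,"hand":85},
    {"dx":0,"dy":0,"dz":0,"wx":0,"wy":0,"wz":0,"hand":85},
    {"dx":0,"dy":0,"dz":0.3,"wx":0,"wy":0,"wz":0,"hand":85},
    {"dx":0,"dy":0,"dz":0.3,"wx":0,"wy":0,"wz":0,"hand":85}
  ]
}}

```text
clock: 4.9
eef_pos: [0.4483, 0.3244, 0.0069]
tool_rot: [0.137, 0.991, -0.002, -0.003]
ft_force: [-0.9, -0.1, -0.4]
grip_width: 0.085
grasp_force: 0.0
```

```bash
python3 -c "
from h import *
a=snap('wrist','w4.png');b=bot.camera('scene')[100:260,260:480]
cv2.imwrite('pics/c4.png',np.hstack([cv2.resize(a,(400,300)),cv2.resize(b,(400,300))])[:,:,::-1])"
```

```text
(no output)
```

View pics/c4.png

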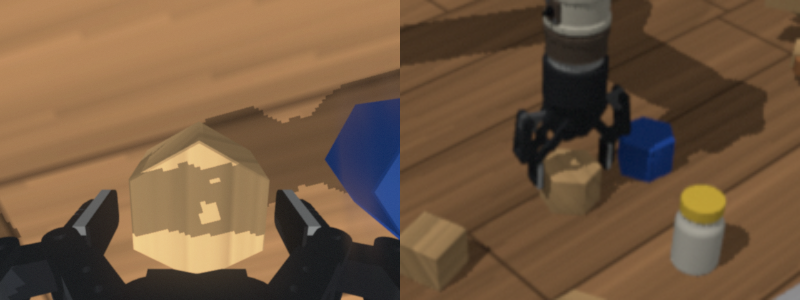

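The fingers now straddle the block with no force. I'll go 17 mm lower and close.

Request:
{"method": "drive_tool", "body": {
  "rows": [
    {"dx":0,"dy":0,"dz":0.2,"wx":0,"wy":0,"wz":0,"hand":85},
    {"dx":0,"dy":0,"dz":0.35,"wx":0,"wy":0,"wz":0,"hand":85},
    {"dx":0,"dy":0,"dz":0.35,"wx":0,"wy":0,"wz":0,"hand":85},
    {"dx":0,"dy":0,"dz":0.35,"wx":0,"wy":0,"wz":0,"hand":55},
    {"dx":0,"dy":0,"dz":0.35,"wx":0,"wy":0,"wz":0,"hand":55},
    {"dx":0,"dy":0,"dz":0.35,"wx":0,"wy":0,"wz":0,"hand":55},
    {"dx":0,"dy":0,"dz":0.35,"wx":0,"wy":0,"wz":0,"hand":55},
    {"dx":0,"dy":0,"dz":0.35,"wx":0,"wy":0,"wz":0,"hand":55},
    {"dx":0,"dy":0,"dz":0.35,"wx":0,"wy":0,"wz":0,"hand":55}
  ]
}}

```text
clock: 5.9
eef_pos: [0.4511, 0.3264, -0.007]
tool_rot: [0.137, 0.991, 0.0, 0.0]
ft_force: [-0.8, -0.2, 3.0]
grip_width: 0.0656
grasp_force: 67.1
```

Gripped: 65.6 mm wide at 67 N. I'll lift, then go to a hover pose and refine the board position from there.

```bash
cat >> h.py <<'E'
BP=[.5735,-.0925,.0558,-1.8815]
def place(bx,by,bz,h,off=(.0018,0,-.0072),bp=None):
    bp=BP if bp is None else bp
    M=toolR(h,bp); pos=boardpt(bp,[bx,by,bz])[0]-M@np.array(off); print('tcp',pos.round(4)); return rel(pos,M)
E
python3 -c "
from h import *
place(.048,-.037,.14,150)
print(bot.get_obs()['joint_pos'].round(2))"
```

```text
tcp [ 0.5471 -0.0588  0.1953]
clock 5.9 d [-3.947 -6.888 -4.048] w [ 5.906 -1.466  6.251]
[ 0.63  0.54 -0.17  0.86 -0.    0.9 ]
```

Request:
{"method": "drive_tool", "body": {
  "rows": [
    {"dx":0,"dy":0,"dz":-0.6,"wx":0,"wy":0,"wz":0,"hand":55},
    {"dx":0,"dy":0,"dz":-1.6,"wx":0,"wy":0,"wz":0,"hand":55},
    {"dx":0,"dy":0,"dz":-2.6,"wx":0,"wy":0,"wz":0,"hand":55},
    {"dx":0,"dy":0,"dz":-3.6,"wx":0,"wy":0,"wz":0,"hand":55},
    {"dx":0,"dy":0,"dz":-4.6,"wx":0,"wy":0,"wz":0,"hand":55},
    {"dx":0,"dy":0,"dz":-5.0,"wx":0,"wy":0,"wz":0,"hand":55}
  ]
}}

```text
clock: 6.5
eef_pos: [0.4523, 0.3273, 0.2482]
tool_rot: [0.137, 0.991, 0.003, 0.003]
ft_force: [1.3, -0.4, -1.5]
grip_width: 0.0656
grasp_force: 66.9
```

```bash
python3 -c "
from h import *
place(.048,-.037,.14,150)"
```

```text
tcp [ 0.5471 -0.0588  0.1953]
clock 6.5 d [-3.921 -6.92   1.035] w [ 5.985 -1.435  6.234]
```

Request:
{"method": "drive_tool", "body": {
  "rows": [
    {"dx":-3.92,"dy":-6.92,"dz":1.03,"wx":5.98,"wy":-1.43,"wz":6.23,"hand":55},
    {"dx":-3.92,"dy":-6.92,"dz":1.03,"wx":5.98,"wy":-1.43,"wz":6.23,"hand":55},
    {"dx":-3.92,"dy":-6.92,"dz":1.03,"wx":5.98,"wy":-1.43,"wz":6.23,"hand":55},
    {"dx":-3.92,"dy":-6.92,"dz":1.03,"wx":5.98,"wy":-1.43,"wz":6.23,"hand":55},
    {"dx":-3.92,"dy":-6.92,"dz":1.03,"wx":5.98,"wy":-1.43,"wz":6.23,"hand":55},
    {"dx":-3.92,"dy":-6.92,"dz":1.03,"wx":5.98,"wy":-1.43,"wz":6.23,"hand":55},
    {"dx":-3.92,"dy":-6.92,"dz":1.03,"wx":5.98,"wy":-1.43,"wz":6.23,"hand":55},
    {"dx":-3.92,"dy":-6.92,"dz":1.03,"wx":5.98,"wy":-1.43,"wz":6.23,"hand":55},
    {"dx":-3.92,"dy":-6.92,"dz":1.03,"wx":5.98,"wy":-1.43,"wz":6.23,"hand":55},
    {"dx":-3.92,"dy":-6.92,"dz":1.03,"wx":5.98,"wy":-1.43,"wz":6.23,"hand":55},
    {"dx":-3.92,"dy":-6.92,"dz":1.03,"wx":5.98,"wy":-1.43,"wz":6.23,"hand":55},
    {"dx":-3.92,"dy":-6.92,"dz":1.03,"wx":5.98,"wy":-1.43,"wz":6.23,"hand":55},
    {"dx":-3.92,"dy":-6.92,"dz":1.03,"wx":5.98,"wy":-1.43,"wz":6.23,"hand":55},
    {"dx":-3.92,"dy":-6.92,"dz":1.03,"wx":5.98,"wy":-1.43,"wz":6.23,"hand":55}
  ]
}}

```text
clock: 7.9
eef_pos: [0.5454, -0.0589, 0.1913]
tool_rot: [0.389, 0.883, -0.26, 0.026]
ft_force: [0.0, -0.0, -1.4]
grip_width: 0.0653
grasp_force: 66.9
```

```bash
cat > b.py <<'E'
from h import *
o=bot.get_obs();K=cam('wrist',o); im=snap('wrist','w5.png')[:,:,::-1].copy()
print(o['joint_pos'].round(2))
P=[(-.035,.095,0),(-.035,-.095,0),(.26,.095,0),(.26,-.095,0),(0,.033,.012),(.019,0,.012),(0,-.033,.012),(.019,.066,.012)]
for u in proj(boardpt(BP,P),K): cv2.circle(im,tuple(np.round(u).astype(int)),3,(0,0,255),-1)
B=boardpt(BP,HEX+[.0381,.033,0]); cv2.polylines(im,[np.round(proj(B[6:],K)).astype(np.int32)],True,(0,255,0),1)
rt=R.from_quat(o['tool_rot']); held=np.array([[.0018+x*np.cos(.5236)-y*np.sin(.5236),x*np.sin(.5236)+y*np.cos(.5236),-.0072-z] for x,y,z in HEX])
for h in (held[:6],held[6:]): cv2.polylines(im,[np.round(proj(rt.apply(h)+o['eef_pos'],K)).astype(np.int32)],True,(255,0,0),1)
cv2.imwrite('pics/w5b.png',im)
print([(round(d['score'],2),np.round(d['extent']).tolist()) for d in bot.look_for('wrist','block0')])
place(.048,-.037,.04,150)
E
python3 b.py
```

```text
[ 0.16  0.53  0.25  1.55 -0.47  1.05]
[(0.84, [315.0, 317.0, 251.0, 242.0]), (0.66, [588.0, 356.0, 102.0, 114.0]), (0.44, [264.0, 263.0, 472.0, 366.0])]
tcp [ 0.5318 -0.1064  0.1087]
clock 8.0 d [-0.038  0.01   1.919] w [-0.081 -0.001  0.045]
```

View pics/w5b.png

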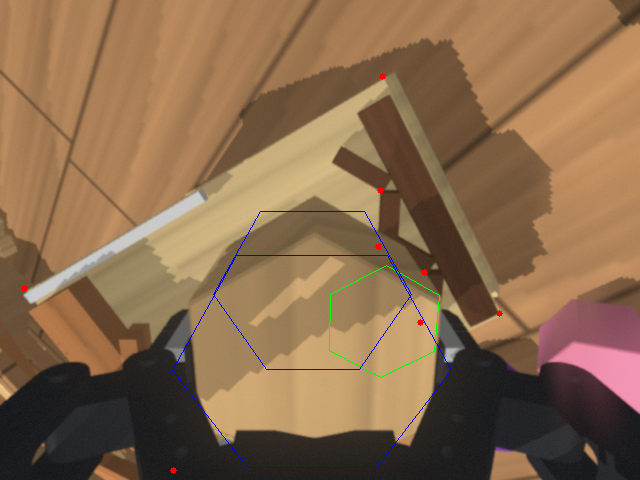

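The held block fills the centre, with its bottom corner near (315,195). The board corners at (385,80) and (28,297) lie within about 4–8 px (3–5 mm) of my model, and the right notch is at about (383,192). I'll lower it upslope of the notch and then feel for the surface.

Request:
{"method": "drive_tool", "body": {
  "rows": [
    {"dx":-0.04,"dy":0.01,"dz":0.8,"wx":-0.08,"wy":0,"wz":0.04,"hand":55},
    {"dx":-0.04,"dy":0.01,"dz":1.6,"wx":-0.08,"wy":0,"wz":0.04,"hand":55},
    {"dx":-0.04,"dy":0.01,"dz":2.2,"wx":-0.08,"wy":0,"wz":0.04,"hand":55},
    {"dx":-0.04,"dy":0.01,"dz":2.45,"wx":-0.08,"wy":0,"wz":0.04,"hand":55},
    {"dx":-0.04,"dy":0.01,"dz":2.5,"wx":-0.08,"wy":0,"wz":0.04,"hand":55},
    {"dx":-0.04,"dy":0.01,"dz":2.5,"wx":-0.08,"wy":0,"wz":0.04,"hand":55},
    {"dx":-0.04,"dy":0.01,"dz":2.5,"wx":-0.08,"wy":0,"wz":0.04,"hand":55}
  ]
}}

```text
clock: 8.7
eef_pos: [0.5282, -0.1207, 0.0846]
tool_rot: [0.392, 0.883, -0.257, 0.028]
ft_force: [-0.1, 0.6, 0.0]
grip_width: 0.0654
grasp_force: 67.0
```

```bash
cat >> h.py <<'E'
def bframe(off=(.0018,0,-.0072)):
    o=bot.get_obs(); M=R.from_quat(o['tool_rot']).as_matrix(); B=Rb(BP[3])
    print('held in board mm',((o['eef_pos']+M@np.array(off)-BP[:3])@B*1e3).round(1),'F board',(o['ft_force']@B).round(1))
E
python3 -c "
from h import *
bframe(); place(.048,-.037,.002,150)"
```

```text
held in board mm [ 48.7 -36.   11.8] F board [-0.4 -0.2  0.3]
tcp [ 0.526  -0.1245  0.0757]
clock 8.7 d [0.024 0.002 0.195] w [ 0.014  0.008 -0.014]
```

Request:
{"method": "drive_tool", "body": {
  "rows": [
    {"dx":0.02,"dy":0,"dz":0.1,"wx":0,"wy":0,"wz":0,"hand":55},
    {"dx":0.02,"dy":0,"dz":0.16,"wx":0,"wy":0,"wz":0,"hand":55},
    {"dx":0.02,"dy":0,"dz":0.16,"wx":0,"wy":0,"wz":0,"hand":55}
  ]
}}

```text
clock: 9.0
eef_pos: [0.5249, -0.1242, 0.0762]
tool_rot: [0.392, 0.883, -0.258, 0.027]
ft_force: [-1.0, 0.2, -0.9]
grip_width: 0.0651
grasp_force: 67.0
```

Request:
{"method": "drive_tool", "body": {
  "rows": [
    {"dx":0,"dy":0,"dz":0.04,"wx":0,"wy":0,"wz":0,"hand":55},
    {"dx":0,"dy":0,"dz":0.06,"wx":0,"wy":0,"wz":0,"hand":55},
    {"dx":0,"dy":0,"dz":0.06,"wx":0,"wy":0,"wz":0,"hand":55}
  ]
}}

```text
clock: 9.3
eef_pos: [0.5247, -0.1258, 0.0737]
tool_rot: [0.392, 0.883, -0.257, 0.027]
ft_force: [0.0, -0.0, -0.8]
grip_width: 0.0655
grasp_force: 67.2
```

```bash
python3 -c "
from h import *
bframe()"
```

```text
held in board mm [ 48.4 -37.8  -0.6] F board [-0.4  0.  -0.7]
```

Request:
{"method": "drive_tool", "body": {
  "rows": [
    {"dx":0,"dy":0,"dz":0.04,"wx":0,"wy":0,"wz":0,"hand":55},
    {"dx":0,"dy":0,"dz":0.06,"wx":0,"wy":0,"wz":0,"hand":55},
    {"dx":0,"dy":0,"dz":0.06,"wx":0,"wy":0,"wz":0,"hand":55}
  ]
}}

```text
clock: 9.6
eef_pos: [0.5248, -0.1259, 0.0735]
tool_rot: [0.391, 0.883, -0.257, 0.028]
ft_force: [-3.2, 9.0, 12.4]
grip_width: 0.0655
grasp_force: 68.9
```

Request:
{"method": "drive_tool", "body": {
  "rows": [
    {"dx":0,"dy":0,"dz":0.04,"wx":0,"wy":0,"wz":0,"hand":55},
    {"dx":0,"dy":0,"dz":0.04,"wx":0,"wy":0,"wz":0,"hand":55}
  ]
}}

```text
clock: 9.8
eef_pos: [0.5248, -0.1259, 0.0735]
tool_rot: [0.391, 0.884, -0.256, 0.029]
ft_force: [-5.5, 15.1, 22.8]
grip_width: 0.0653
grasp_force: 70.0
```

```bash
python3 -c "
from h import *
bframe()"
```

```text
held in board mm [ 48.4 -37.7  -0.8] F board [ 0.4 -9.9 26.1]
```

```bash
python3 -c "
from h import *
place(.042,-.0360,0,150);place(.0365,-.0345,0,150)"
```

```text
tcp [ 0.5282 -0.1208  0.071 ]
clock 9.8 d [ 0.034  0.128 -0.016] w [0.035 0.013 0.002]
tcp [ 0.5311 -0.1167  0.0683]
clock 9.8 d [ 0.063  0.238 -0.015] w [0.035 0.013 0.002]
```

Request:
{"method": "drive_tool", "body": {
  "rows": [
    {"dx":0,"dy":0,"dz":-0.09,"wx":0,"wy":0,"wz":0,"hand":55},
    {"dx":0,"dy":0.05,"dz":-0.09,"wx":0,"wy":0,"wz":0,"hand":55},
    {"dx":0.03,"dy":0.13,"dz":-0.09,"wx":0,"wy":0,"wz":0,"hand":55},
    {"dx":0.03,"dy":0.13,"dz":-0.09,"wx":0,"wy":0,"wz":0,"hand":55}
  ]
}}

```text
clock: 10.2
eef_pos: [0.5288, -0.1216, 0.0706]
tool_rot: [0.392, 0.883, -0.258, 0.028]
ft_force: [-0.8, 0.3, 6.0]
grip_width: 0.065
grasp_force: 67.7
```

```bash
python3 -c "
from h import *
bframe()"
```

```text
held in board mm [ 42.3 -35.2  -0.7] F board [ 2.9 -0.9  5.2]
```

Request:
{"method": "drive_tool", "body": {
  "rows": [
    {"dx":0.02,"dy":0.06,"dz":0,"wx":0,"wy":0,"wz":0,"hand":55},
    {"dx":0.03,"dy":0.11,"dz":0,"wx":0,"wy":0,"wz":0,"hand":55},
    {"dx":0.03,"dy":0.11,"dz":0,"wx":0,"wy":0,"wz":0,"hand":55}
  ]
}}

```text
clock: 10.5
eef_pos: [0.5297, -0.121, 0.0703]
tool_rot: [0.391, 0.882, -0.262, 0.028]
ft_force: [-5.9, -5.5, 17.3]
grip_width: 0.0652
grasp_force: 68.3
```

```bash
python3 -c "
from h import *
bframe()"
```

```text
held in board mm [ 41.4 -34.6  -0.5] F board [14.8 -4.  11.5]
```

Request:
{"method": "drive_tool", "body": {
  "rows": [
    {"dx":0,"dy":-0.04,"dz":-0.02,"wx":0,"wy":0,"wz":0,"hand":55},
    {"dx":0,"dy":-0.04,"dz":-0.02,"wx":0,"wy":0,"wz":0,"hand":85},
    {"dx":0,"dy":-0.04,"dz":-0.02,"wx":0,"wy":0,"wz":0,"hand":85},
    {"dx":0,"dy":-0.04,"dz":-0.02,"wx":0,"wy":0,"wz":0,"hand":85},
    {"dx":0,"dy":-0.04,"dz":-0.02,"wx":0,"wy":0,"wz":0,"hand":85},
    {"dx":0,"dy":-0.04,"dz":-0.5,"wx":0,"wy":0,"wz":0,"hand":85},
    {"dx":0,"dy":-0.04,"dz":-1.2,"wx":0,"wy":0,"wz":0,"hand":85},
    {"dx":0,"dy":-0.04,"dz":-2.2,"wx":0,"wy":0,"wz":0,"hand":85},
    {"dx":0,"dy":-0.04,"dz":-3.2,"wx":0,"wy":0,"wz":0,"hand":85},
    {"dx":0,"dy":-0.04,"dz":-4.0,"wx":0,"wy":0,"wz":0,"hand":85},
    {"dx":0,"dy":-0.04,"dz":-4.0,"wx":0,"wy":0,"wz":0,"hand":85}
  ]
}}

```text
clock: 11.6
eef_pos: [0.5636, -0.0202, 0.2465]
tool_rot: [0.391, 0.884, -0.254, 0.032]
ft_force: [1.3, -0.6, 0.0]
grip_width: 0.0847
grasp_force: 0.0
```

```bash
cat > c.py <<'E'
from h import *
import sys
o=bot.get_obs();K=cam('wrist',o); im=snap('wrist',sys.argv[1])[:,:,::-1].copy()
for d in bot.outline_of('wrist','block0'):
    print(round(d['score'],2),np.round(d['extent']))
ms=[]
for by,nm in((.033,'L'),(-.033,'R')):
    P=boardpt(BP,[.041,by,.04])
    m=pick('wrist','block0',proj(P,K)[0])
    def c(v):
        a=v[2]; H=np.c_[HEX[:,0]*np.cos(a)-HEX[:,1]*np.sin(a)+v[0],HEX[:,0]*np.sin(a)+HEX[:,1]*np.cos(a)+v[1],HEX[:,2]-.0007]
        return -iou(render([boardpt(BP,H)],K)>0,m)
    r=fit(c,[.041,by,0],[.004,.004,.08]); print(nm,'board mm',(r[0][:2]*1e3).round(1),'yaw',np.degrees(r[0][2]).round(1),r[1].round(3)); ms.append(r[0])
d=ms[0]-ms[1]; print('L-R mm',(d[:2]*1e3).round(1),np.hypot(*d[:2])*1e3)
E
python3 c.py w6.png
```

```text
0.95 [431. 356.  54.  82.]
0.89 [355. 275.  87. 100.]
0.63 [308. 201.  94. 107.]
0.62 [534. 313.  96.  99.]
wrist block0 [355. 275.  87. 100.] 0.89
L board mm [38.3 36.6] yaw -0.1 -0.906
wrist block0 [308. 201.  94. 107.] 0.63
R board mm [ 40.3 -34.1] yaw -0.2 -0.98
L-R mm [-2.  70.7] 70.76514592474817
```

View pics/w6.png

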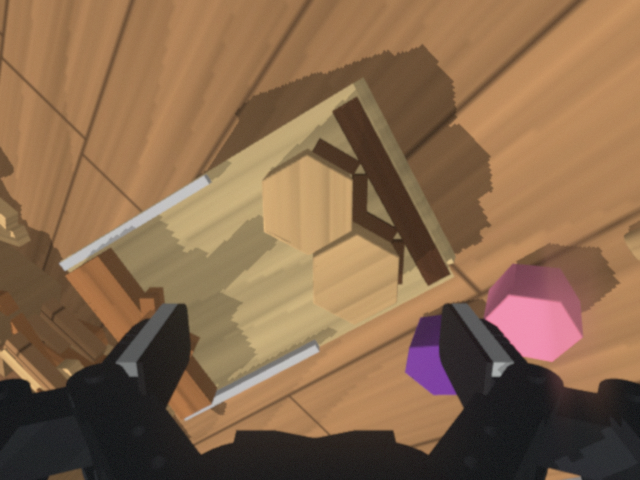

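The second block lies flat in the right notch, centred at about (308,200). It appears flush with block0 at (355,275). Next I'll tighten the fit and plan block A.

```bash
cat > d.py <<'E'
from h import *
o=bot.get_obs();K=cam('wrist',o)
def H(v):
    a=v[2]; return boardpt(BP,np.c_[HEX[:,0]*np.cos(a)-HEX[:,1]*np.sin(a)+v[0],HEX[:,0]*np.sin(a)+HEX[:,1]*np.cos(a)+v[1],HEX[:,2]-.0007])
mL,mR=pick('wrist','block0',(355,275)),pick('wrist','block0',(308,201))
fl,fr=[.0383,.035,0],[.0403,-.0341,0]
def cost(v):
    a=render([H(v[:3])],K)>0; b=render([H(v[3:])],K)>0
    d1=-iou(a&~b,mL)-iou(b,mR); d2=-iou(a,mL)-iou(b&~a,mR)
    return min(d1,d2)
r=fit(cost,fl+fr,[.003,.003,.05]*2);r=fit(cost,r[0],[.002,.002,.03]*2)
print(r[0].round(4),r[1]); print((r[0][:2]-r[0][3:5])*1e3)
rel([.6372,.1646,.20],toolR(-4.4))
E
python3 d.py
```

```text
wrist block0 [355. 275.  87. 100.] 0.89
wrist block0 [308. 201.  94. 107.] 0.63
[ 0.0385  0.0277  0.1072  0.041  -0.0406  0.0352] -1.8754878124334111
[-2.48966807 68.27004231]
clock 11.9 d [ 1.675  3.554 -1.351] w [-3.736  4.932  9.09 ]
```

Request:
{"method": "drive_tool", "body": {
  "rows": [
    {"dx":1.67,"dy":3.55,"dz":-1.35,"wx":-3.74,"wy":4.93,"wz":9.09,"hand":85},
    {"dx":1.67,"dy":3.55,"dz":-1.35,"wx":-3.74,"wy":4.93,"wz":9.09,"hand":85},
    {"dx":1.67,"dy":3.55,"dz":-1.35,"wx":-3.74,"wy":4.93,"wz":9.09,"hand":85},
    {"dx":1.67,"dy":3.55,"dz":-1.35,"wx":-3.74,"wy":4.93,"wz":9.09,"hand":85},
    {"dx":1.67,"dy":3.55,"dz":-1.35,"wx":-3.74,"wy":4.93,"wz":9.09,"hand":85},
    {"dx":1.67,"dy":3.55,"dz":-1.35,"wx":-3.74,"wy":4.93,"wz":9.09,"hand":85},
    {"dx":1.67,"dy":3.55,"dz":-1.35,"wx":-3.74,"wy":4.93,"wz":9.09,"hand":85},
    {"dx":1.67,"dy":3.55,"dz":-1.35,"wx":-3.74,"wy":4.93,"wz":9.09,"hand":85},
    {"dx":1.67,"dy":3.55,"dz":-1.35,"wx":-3.74,"wy":4.93,"wz":9.09,"hand":85},
    {"dx":1.67,"dy":3.55,"dz":-1.35,"wx":-3.74,"wy":4.93,"wz":9.09,"hand":85},
    {"dx":1.67,"dy":3.55,"dz":-1.35,"wx":-3.74,"wy":4.93,"wz":9.09,"hand":85}
  ]
}}

```text
clock: 13.0
eef_pos: [0.6384, 0.1653, 0.2015]
tool_rot: [0.733, 0.68, 0.001, 0.001]
ft_force: [0.3, -0.7, 0.4]
grip_width: 0.0854
grasp_force: 0.0
```

```bash
python3 -c "
from h import *
o=bot.get_obs();print(o['eef_pos'].round(4),o['joint_pos'].round(2))
b=wristblock(.6372,.1646,.447,'w7.png')
rel([b[0],b[1],-.007],toolR(np.degrees(b[2])-30))"
```

```text
[0.6384 0.1653 0.2015] [ 0.25  0.57  0.47  1.46 -0.    1.9 ]
wrist block1 [312. 207.  85. 104.] 0.76
[0.6396 0.1642 0.4497] 25.8 -0.986
clock 13.1 d [-0.025  0.013  4.173] w [ 0.037 -0.007 -0.014]
```

Request:
{"method": "drive_tool", "body": {
  "rows": [
    {"dx":-0.02,"dy":0.01,"dz":0.9,"wx":0.03,"wy":0,"wz":0,"hand":85},
    {"dx":-0.02,"dy":0.01,"dz":1.8,"wx":0.03,"wy":0,"wz":0,"hand":85},
    {"dx":-0.02,"dy":0.01,"dz":2.6,"wx":0.03,"wy":0,"wz":0,"hand":85},
    {"dx":-0.02,"dy":0.01,"dz":3.2,"wx":0.03,"wy":0,"wz":0,"hand":85},
    {"dx":-0.02,"dy":0.01,"dz":3.7,"wx":0.03,"wy":0,"wz":0,"hand":85},
    {"dx":-0.02,"dy":0.01,"dz":4.05,"wx":0.03,"wy":0,"wz":0,"hand":85},
    {"dx":-0.02,"dy":0.01,"dz":4.15,"wx":0.03,"wy":0,"wz":0,"hand":85},
    {"dx":-0.02,"dy":0.01,"dz":4.15,"wx":0.03,"wy":0,"wz":0,"hand":55},
    {"dx":-0.02,"dy":0.01,"dz":4.15,"wx":0.03,"wy":0,"wz":0,"hand":55},
    {"dx":-0.02,"dy":0.01,"dz":4.15,"wx":0.03,"wy":0,"wz":0,"hand":55},
    {"dx":-0.02,"dy":0.01,"dz":4.15,"wx":0.03,"wy":0,"wz":0,"hand":55},
    {"dx":-0.02,"dy":0.01,"dz":4.15,"wx":0.03,"wy":0,"wz":0,"hand":55},
    {"dx":-0.02,"dy":0.01,"dz":4.15,"wx":0.03,"wy":0,"wz":0,"hand":55}
  ]
}}

```text
clock: 14.4
eef_pos: [0.6399, 0.1642, -0.0048]
tool_rot: [0.733, 0.68, 0.001, 0.0]
ft_force: [-0.4, -0.6, 0.7]
grip_width: 0.0648
grasp_force: 68.4
```

Request:
{"method": "drive_tool", "body": {
  "rows": [
    {"dx":0,"dy":0,"dz":-0.6,"wx":0,"wy":0,"wz":0,"hand":55},
    {"dx":0,"dy":0,"dz":-1.6,"wx":0,"wy":0,"wz":0,"hand":55},
    {"dx":0,"dy":0,"dz":-2.6,"wx":0,"wy":0,"wz":0,"hand":55},
    {"dx":0,"dy":0,"dz":-3.6,"wx":0,"wy":0,"wz":0,"hand":55},
    {"dx":0,"dy":0,"dz":-4.6,"wx":0,"wy":0,"wz":0,"hand":55},
    {"dx":0,"dy":0,"dz":-4.8,"wx":0,"wy":0,"wz":0,"hand":55}
  ]
}}

```text
clock: 15.0
eef_pos: [0.6421, 0.1647, 0.2432]
tool_rot: [0.733, 0.68, 0.007, 0.003]
ft_force: [0.8, 0.5, -0.7]
grip_width: 0.0655
grasp_force: 68.1
```

```bash
cat >> h.py <<'E'
BP[:3]=boardpt(BP,[.0022,-.0011,-.0007])[0]
O2=(0,0,-.0048)
E
python3 -c "
from h import *
place(.1053,0,.12,90,O2)"
```

```text
tcp [ 0.5615 -0.1263  0.2087]
clock 15.0 d [-5.928 -1.175  0.642] w [ 0.854 -6.051  2.589]
```

Request:
{"method": "drive_tool", "body": {
  "rows": [
    {"dx":-5.93,"dy":-1.17,"dz":0.0,"wx":0.85,"wy":-6.05,"wz":2.59,"hand":55},
    {"dx":-5.93,"dy":-1.17,"dz":0.0,"wx":0.85,"wy":-6.05,"wz":2.59,"hand":55},
    {"dx":-5.93,"dy":-1.17,"dz":0.0,"wx":0.85,"wy":-6.05,"wz":2.59,"hand":55},
    {"dx":-5.93,"dy":-1.17,"dz":0.0,"wx":0.85,"wy":-6.05,"wz":2.59,"hand":55},
    {"dx":-5.93,"dy":-1.17,"dz":0.0,"wx":0.85,"wy":-6.05,"wz":2.59,"hand":55},
    {"dx":-5.93,"dy":-1.17,"dz":0.64,"wx":0.85,"wy":-6.05,"wz":2.59,"hand":55},
    {"dx":-5.93,"dy":-1.17,"dz":0.64,"wx":0.85,"wy":-6.05,"wz":2.59,"hand":55},
    {"dx":-5.93,"dy":-1.17,"dz":0.64,"wx":0.85,"wy":-6.05,"wz":2.59,"hand":55},
    {"dx":-5.93,"dy":-1.17,"dz":0.64,"wx":0.85,"wy":-6.05,"wz":2.59,"hand":55},
    {"dx":-5.93,"dy":-1.17,"dz":0.64,"wx":0.85,"wy":-6.05,"wz":2.59,"hand":55},
    {"dx":-5.93,"dy":-1.17,"dz":0.64,"wx":0.85,"wy":-6.05,"wz":2.59,"hand":55},
    {"dx":-5.93,"dy":-1.17,"dz":0.64,"wx":0.85,"wy":-6.05,"wz":2.59,"hand":55}
  ]
}}

```text
clock: 16.2
eef_pos: [0.5593, -0.1261, 0.2027]
tool_rot: [0.778, 0.57, -0.214, 0.151]
ft_force: [-0.3, -0.0, -0.8]
grip_width: 0.0653
grasp_force: 67.9
```

```bash
python3 -c "
from h import *
print(bot.get_obs()['joint_pos'].round(2)); bframe(O2)
place(.1053,0,.012,90,O2)"
```

```text
[ 0.04  0.53  0.28  1.53 -0.49  1.97]
held in board mm [102.7  -2.1 114.5] F board [-0.3 -0.3 -0.7]
tcp [ 0.545  -0.1777  0.1152]
clock 16.2 d [-0.039  0.059  2.051] w [-0.089  0.075  0.076]
```

Request:
{"method": "drive_tool", "body": {
  "rows": [
    {"dx":-0.04,"dy":0.06,"dz":0.6,"wx":-0.09,"wy":0.07,"wz":0.08,"hand":55},
    {"dx":-0.04,"dy":0.06,"dz":1.3,"wx":-0.09,"wy":0.07,"wz":0.08,"hand":55},
    {"dx":-0.04,"dy":0.06,"dz":1.8,"wx":-0.09,"wy":0.07,"wz":0.08,"hand":55},
    {"dx":-0.04,"dy":0.06,"dz":2.0,"wx":-0.09,"wy":0.07,"wz":0.08,"hand":55},
    {"dx":-0.04,"dy":0.06,"dz":2.0,"wx":-0.09,"wy":0.07,"wz":0.08,"hand":55}
  ]
}}

```text
clock: 16.7
eef_pos: [0.5435, -0.1778, 0.116]
tool_rot: [0.781, 0.568, -0.211, 0.151]
ft_force: [0.2, 0.2, -1.0]
grip_width: 0.0651
grasp_force: 68.1
```

```bash
python3 -c "
from h import *
bframe(O2)
place(.1053,0,.001,90,O2)"
```

```text
held in board mm [106.2  -1.4  12.5] F board [-0.7  0.1 -0.7]
tcp [ 0.5433 -0.1829  0.1057]
clock 16.7 d [0.018 0.029 0.23 ] w [-0.047  0.018 -0.007]
```

Request:
{"method": "drive_tool", "body": {
  "rows": [
    {"dx":0.02,"dy":0.03,"dz":0.1,"wx":-0.05,"wy":0.02,"wz":0,"hand":55},
    {"dx":0.02,"dy":0.03,"dz":0.2,"wx":-0.05,"wy":0.02,"wz":0,"hand":55},
    {"dx":0.02,"dy":0.03,"dz":0.24,"wx":-0.05,"wy":0.02,"wz":0,"hand":55},
    {"dx":0.02,"dy":0.03,"dz":0.26,"wx":-0.05,"wy":0.02,"wz":0,"hand":55}
  ]
}}

```text
clock: 17.1
eef_pos: [0.5444, -0.1833, 0.1055]
tool_rot: [0.781, 0.569, -0.208, 0.154]
ft_force: [-0.1, 0.3, -1.9]
grip_width: 0.0653
grasp_force: 68.1
```

```bash
python3 -c "
from h import *
bframe(O2)
place(.0953,0,.000,90,O2)"
```

```text
held in board mm [105.3   1.1   0.8] F board [-1.1 -0.2 -1.6]
tcp [ 0.5458 -0.1752  0.0998]
clock 17.1 d [ 0.199 -0.023  0.017] w [ 0.038 -0.011 -0.016]
```

Request:
{"method": "drive_tool", "body": {
  "rows": [
    {"dx":0,"dy":-0.02,"dz":0.04,"wx":0.04,"wy":0,"wz":0,"hand":55},
    {"dx":0.05,"dy":-0.02,"dz":0.04,"wx":0.04,"wy":0,"wz":0,"hand":55},
    {"dx":0.12,"dy":-0.02,"dz":0.04,"wx":0.04,"wy":0,"wz":0,"hand":55},
    {"dx":0.18,"dy":-0.02,"dz":0.04,"wx":0.04,"wy":0,"wz":0,"hand":55},
    {"dx":0.2,"dy":-0.02,"dz":0.04,"wx":0.04,"wy":0,"wz":0,"hand":55}
  ]
}}

```text
clock: 17.6
eef_pos: [0.5465, -0.1763, 0.1]
tool_rot: [0.781, 0.568, -0.209, 0.154]
ft_force: [0.2, 0.4, 6.2]
grip_width: 0.0651
grasp_force: 68.8
```

```bash
python3 -c "
from h import *
bframe(O2)"
```

```text
held in board mm [96.2  1.  -0.2] F board [2.7 0.1 5.6]
```

Request:
{"method": "drive_tool", "body": {
  "rows": [
    {"dx":0.04,"dy":0,"dz":-0.01,"wx":0,"wy":0,"wz":0,"hand":55},
    {"dx":0.08,"dy":-0.01,"dz":-0.01,"wx":0,"wy":0,"wz":0,"hand":55},
    {"dx":0.08,"dy":-0.01,"dz":-0.01,"wx":0,"wy":0,"wz":0,"hand":55}
  ]
}}

```text
clock: 17.9
eef_pos: [0.5467, -0.1742, 0.0989]
tool_rot: [0.781, 0.568, -0.21, 0.155]
ft_force: [-0.2, -5.9, 8.6]
grip_width: 0.0652
grasp_force: 68.6
```

```bash
python3 -c "
from h import *
bframe(O2)"
```

```text
held in board mm [93.7  0.6 -0.2] F board [9.2 1.6 4.6]
```

Request:
{"method": "drive_tool", "body": {
  "rows": [
    {"dx":0.04,"dy":0,"dz":0,"wx":0,"wy":0,"wz":0,"hand":55},
    {"dx":0.04,"dy":0,"dz":0,"wx":0,"wy":0,"wz":0,"hand":55}
  ]
}}

```text
clock: 18.1
eef_pos: [0.5471, -0.1741, 0.0991]
tool_rot: [0.78, 0.568, -0.211, 0.156]
ft_force: [-1.3, -9.6, 10.9]
grip_width: 0.0655
grasp_force: 68.9
```

```bash
python3 -c "
from h import *
bframe(O2)"
```

```text
held in board mm [93.7  0.9  0.1] F board [13.6  1.7  4.7]
```

Request:
{"method": "drive_tool", "body": {
  "rows": [
    {"dx":-0.07,"dy":0,"dz":-0.01,"wx":0,"wy":0,"wz":0,"hand":55},
    {"dx":-0.07,"dy":0,"dz":-0.01,"wx":0,"wy":0,"wz":0,"hand":85},
    {"dx":-0.07,"dy":0,"dz":-0.01,"wx":0,"wy":0,"wz":0,"hand":85},
    {"dx":-0.07,"dy":0,"dz":-0.01,"wx":0,"wy":0,"wz":0,"hand":85},
    {"dx":-0.07,"dy":0,"dz":-0.01,"wx":0,"wy":0,"wz":0,"hand":85},
    {"dx":-0.07,"dy":0,"dz":-0.5,"wx":0,"wy":0,"wz":0,"hand":85},
    {"dx":-0.07,"dy":0,"dz":-1.2,"wx":0,"wy":0,"wz":0,"hand":85},
    {"dx":-0.07,"dy":0,"dz":-2.2,"wx":0,"wy":0,"wz":0,"hand":85},
    {"dx":-0.07,"dy":0,"dz":-3.0,"wx":0,"wy":0,"wz":0,"hand":85},
    {"dx":-0.07,"dy":0,"dz":-3.0,"wx":0,"wy":0,"wz":0,"hand":85}
  ]
}}

```text
clock: 19.1
eef_pos: [0.5722, -0.0996, 0.2328]
tool_rot: [0.781, 0.569, -0.204, 0.155]
ft_force: [0.9, 0.2, 0.2]
grip_width: 0.0854
grasp_force: 0.0
```

```bash
cat > e.py <<'E'
from h import *
o=bot.get_obs();K=cam('wrist',o); snap('wrist','w8.png')
for bx,by in((.0381,.033),(.0381,-.033),(.0953,0)):
    m=pick('wrist','block0',proj(boardpt(BP,[bx,by,.04]),K)[0])
    def c(v):
        a=v[2]; H=np.c_[HEX[:,0]*np.cos(a)-HEX[:,1]*np.sin(a)+v[0],HEX[:,0]*np.sin(a)+HEX[:,1]*np.cos(a)+v[1],HEX[:,2]]
        return -iou(render([boardpt(BP,H)],K)>0,m)
    r=fit(c,[bx,by,0],[.004,.004,.08]); print((r[0][:2]*1e3).round(1),np.degrees(r[0][2]).round(1),r[1].round(3))
ds=bot.outline_of('wrist','clamp_knob'); print([(round(d['score'],2),np.round(d['extent'])) for d in ds])
m=up(ds[0]['region'])
for s in(.07,.08):
    c=lambda v:-iou(render([boardpt(BP,h) for h in clamp_hulls(v[0])],K)>0,m)
    r=fit(c,[s],[.005]); print('clamp',r)
print(proj(boardpt(BP,[.1514+r[0][0],0,.0675]),K))
E
python3 e.py
```

```text
wrist block0 [369. 135. 114. 130.] 0.9
[35.7 36.2] -0.1 -0.981
wrist block0 [251. 138. 115. 125.] 0.95
[ 38.  -33.7] 0.0 -0.989
wrist block0 [251. 138. 115. 125.] 0.95
[ 38.1 -33.7] 59.8 -0.989
[(0.97, array([314., 388., 219., 101.]))]
clamp (array([0.07841797]), np.float64(-0.7641106796864332))
clamp (array([0.07841797]), np.float64(-0.7641106796864332))
[[308.8984948  430.72093486]]
```

The fits give L−R = (−2.3, +69.9) mm, where it should be (0, 66). So the right block is caught about 4.6 mm out along its outer notch facet. I'll close the fingers and push its upper-right face squarely towards the tooth.

```bash
python3 -c "
from h import *
place(.092,-.065,.09,150,(0,0,0))"
```

```text
tcp [ 0.4993 -0.1075  0.1802]
clock 19.35 d [ 0.016 -1.268  1.052] w [ -0.044  -0.019 -12.003]
```

Request:
{"method": "drive_tool", "body": {
  "rows": [
    {"dx":0.02,"dy":-1.27,"dz":0,"wx":-0.04,"wy":-0.02,"wz":-12,"hand":0},
    {"dx":0.02,"dy":-1.27,"dz":0,"wx":-0.04,"wy":-0.02,"wz":-12,"hand":0},
    {"dx":0.02,"dy":-1.27,"dz":0,"wx":-0.04,"wy":-0.02,"wz":-12,"hand":0},
    {"dx":0.02,"dy":-1.27,"dz":0,"wx":-0.04,"wy":-0.02,"wz":-12,"hand":0},
    {"dx":0.02,"dy":-1.27,"dz":0,"wx":-0.04,"wy":-0.02,"wz":-12,"hand":0},
    {"dx":0.02,"dy":-1.27,"dz":0,"wx":-0.04,"wy":-0.02,"wz":-12,"hand":0},
    {"dx":0.02,"dy":-1.27,"dz":0.5,"wx":-0.04,"wy":-0.02,"wz":-12,"hand":0},
    {"dx":0.02,"dy":-1.27,"dz":1.05,"wx":-0.04,"wy":-0.02,"wz":-12,"hand":0},
    {"dx":0.02,"dy":-1.27,"dz":1.05,"wx":-0.04,"wy":-0.02,"wz":-12,"hand":0},
    {"dx":0.02,"dy":-1.27,"dz":1.05,"wx":-0.04,"wy":-0.02,"wz":-12,"hand":0}
  ]
}}

```text
clock: 20.35
eef_pos: [0.4994, -0.1074, 0.181]
tool_rot: [0.392, 0.883, -0.257, 0.028]
ft_force: [0.3, 0.3, -0.4]
grip_width: 0.0002
grasp_force: 0.0
```

```bash
python3 -c "
from h import *
bframe((0,0,0)); place(.092,-.065,.004,150,(0,0,0))
o=bot.get_obs();K=cam('wrist',o); im=snap('wrist','w9.png')
b=im[150:480,150:480].mean(2)
# fingertip estimate: topmost very dark pixel rows in centre columns
d=(im.max(2)<60); print([(r,d[r,280:350].sum()) for r in range(240,420,12)])"
```

```text
held in board mm [ 92.3 -64.9  90.8] F board [-0.5  0.2 -0.2]
tcp [ 0.4861 -0.1484  0.1058]
clock 20.35 d [0.005 0.005 1.735] w [-0.003 -0.001 -0.017]
[(240, np.int64(0)), (252, np.int64(0)), (264, np.int64(0)), (276, np.int64(0)), (288, np.int64(0)), (300, np.int64(8)), (312, np.int64(34)), (324, np.int64(33)), (336, np.int64(37)), (348, np.int64(64)), (360, np.int64(70)), (372, np.int64(70)), (384, np.int64(70)), (396, np.int64(70)), (408, np.int64(56))]
```

Request:
{"method": "drive_tool", "body": {
  "rows": [
    {"dx":0,"dy":0,"dz":0.6,"wx":0,"wy":0,"wz":0,"hand":0},
    {"dx":0,"dy":0,"dz":1.1,"wx":0,"wy":0,"wz":0,"hand":0},
    {"dx":0,"dy":0,"dz":1.25,"wx":0,"wy":0,"wz":0,"hand":0},
    {"dx":0,"dy":0,"dz":1.25,"wx":0,"wy":0,"wz":0,"hand":0},
    {"dx":0,"dy":0.12,"dz":1.25,"wx":0,"wy":0,"wz":0,"hand":0},
    {"dx":0,"dy":0.12,"dz":1.25,"wx":0,"wy":0,"wz":0,"hand":0}
  ]
}}

```text
clock: 21.0
eef_pos: [0.4972, -0.1322, 0.1259]
tool_rot: [0.392, 0.883, -0.256, 0.03]
ft_force: [0.0, -0.1, -0.5]
grip_width: -0.0001
grasp_force: 0.0
```

```bash
python3 -c "
from h import *
bframe((0,0,0))"
```

```text
held in board mm [ 85.8 -59.4  30.8] F board [-0.2  0.1 -0.5]
```

Request:
{"method": "drive_tool", "body": {
  "rows": [
    {"dx":0,"dy":0.05,"dz":0,"wx":0,"wy":0,"wz":0,"hand":0},
    {"dx":0,"dy":0.1,"dz":0,"wx":0,"wy":0,"wz":0,"hand":0},
    {"dx":0,"dy":0.1,"dz":0,"wx":0,"wy":0,"wz":0,"hand":0}
  ]
}}

```text
clock: 21.3
eef_pos: [0.4994, -0.1299, 0.1228]
tool_rot: [0.391, 0.883, -0.257, 0.029]
ft_force: [0.4, -0.5, -1.4]
grip_width: 0.0001
grasp_force: 0.0
```

Request:
{"method": "drive_tool", "body": {
  "rows": [
    {"dx":0,"dy":0.04,"dz":0,"wx":0,"wy":0,"wz":0,"hand":0},
    {"dx":0,"dy":0.06,"dz":0,"wx":0,"wy":0,"wz":0,"hand":0},
    {"dx":0,"dy":0.06,"dz":0,"wx":0,"wy":0,"wz":0,"hand":0}
  ]
}}

```text
clock: 21.6
eef_pos: [0.5011, -0.1286, 0.1214]
tool_rot: [0.392, 0.883, -0.257, 0.029]
ft_force: [0.3, 0.6, -0.4]
grip_width: -0.0002
grasp_force: 0.0
```

Request:
{"method": "drive_tool", "body": {
  "rows": [
    {"dx":0,"dy":0.04,"dz":0,"wx":0,"wy":0,"wz":0,"hand":0},
    {"dx":0,"dy":0.06,"dz":0,"wx":0,"wy":0,"wz":0,"hand":0},
    {"dx":0,"dy":0.06,"dz":0,"wx":0,"wy":0,"wz":0,"hand":0}
  ]
}}

```text
clock: 21.9
eef_pos: [0.5033, -0.127, 0.1201]
tool_rot: [0.392, 0.883, -0.257, 0.029]
ft_force: [0.5, -1.1, -0.2]
grip_width: 0.0001
grasp_force: 0.0
```

```bash
python3 -c "
from h import *
bframe((0,0,0))"
```

```text
held in board mm [ 77.  -55.2  29.3] F board [ 0.7  0.8 -0.6]
```

Request:
{"method": "drive_tool", "body": {
  "rows": [
    {"dx":0,"dy":0.04,"dz":0,"wx":0,"wy":0,"wz":0,"hand":0},
    {"dx":0,"dy":0.06,"dz":0,"wx":0,"wy":0,"wz":0,"hand":0},
    {"dx":0,"dy":0.06,"dz":0,"wx":0,"wy":0,"wz":0,"hand":0}
  ]
}}

```text
clock: 22.2
eef_pos: [0.5054, -0.1252, 0.1188]
tool_rot: [0.392, 0.883, -0.257, 0.029]
ft_force: [0.7, -0.5, 0.2]
grip_width: 0.0002
grasp_force: 0.0
```

Request:
{"method": "drive_tool", "body": {
  "rows": [
    {"dx":0,"dy":0.04,"dz":0,"wx":0,"wy":0,"wz":0,"hand":0},
    {"dx":0,"dy":0.05,"dz":0,"wx":0,"wy":0,"wz":0,"hand":0},
    {"dx":0,"dy":0.05,"dz":0,"wx":0,"wy":0,"wz":0,"hand":0}
  ]
}}

```text
clock: 22.5
eef_pos: [0.5066, -0.1245, 0.1184]
tool_rot: [0.392, 0.883, -0.258, 0.029]
ft_force: [-2.9, -1.7, 5.0]
grip_width: 0.0001
grasp_force: 2.5
```

```bash
python3 -c "
from h import *
bframe((0,0,0))"
```

```text
held in board mm [ 73.2 -52.8  29.4] F board [ 4.6 -2.2  3.1]
```

Request:
{"method": "drive_tool", "body": {
  "rows": [
    {"dx":0,"dy":0.04,"dz":0,"wx":0,"wy":0,"wz":0,"hand":0},
    {"dx":0,"dy":0.05,"dz":0,"wx":0,"wy":0,"wz":0,"hand":0},
    {"dx":0,"dy":0.05,"dz":0,"wx":0,"wy":0,"wz":0,"hand":0}
  ]
}}

```text
clock: 22.8
eef_pos: [0.5079, -0.1241, 0.1184]
tool_rot: [0.391, 0.883, -0.259, 0.029]
ft_force: [-4.9, -4.0, 8.7]
grip_width: -0.0003
grasp_force: 5.0
```

```bash
python3 -c "
from h import *
bframe((0,0,0))"
```

```text
held in board mm [ 72.5 -51.7  29.8] F board [ 8.9 -3.4  4.9]
```

Request:
{"method": "drive_tool", "body": {
  "rows": [
    {"dx":0,"dy":0.03,"dz":0,"wx":0,"wy":0,"wz":0,"hand":0},
    {"dx":0,"dy":0.03,"dz":0,"wx":0,"wy":0,"wz":0,"hand":0}
  ]
}}

```text
clock: 23.0
eef_pos: [0.5088, -0.1239, 0.1184]
tool_rot: [0.391, 0.882, -0.259, 0.029]
ft_force: [-5.9, -5.0, 13.1]
grip_width: 0.0001
grasp_force: 6.2
```

```bash
python3 -c "
from h import *
bframe((0,0,0))"
```

```text
held in board mm [ 72.1 -50.9  30.1] F board [12.2 -4.1  8.1]
```

It's sliding along the facet as predicted: the contact has moved (−1.1, +1.9) mm. I'll keep pushing along that line.

Request:
{"method": "drive_tool", "body": {
  "rows": [
    {"dx":-0.01,"dy":0.03,"dz":0,"wx":0,"wy":0,"wz":0,"hand":0},
    {"dx":-0.03,"dy":0.05,"dz":0,"wx":0,"wy":0,"wz":0,"hand":0},
    {"dx":-0.03,"dy":0.05,"dz":0,"wx":0,"wy":0,"wz":0,"hand":0}
  ]
}}

```text
clock: 23.3
eef_pos: [0.511, -0.1236, 0.118]
tool_rot: [0.391, 0.882, -0.26, 0.029]
ft_force: [-7.9, -4.9, 14.4]
grip_width: -0.0002
grasp_force: 7.1
```

```bash
python3 -c "
from h import *
bframe((0,0,0))"
```

```text
held in board mm [ 71.1 -48.9  30.2] F board [13.4 -6.   8.9]
```

Request:
{"method": "drive_tool", "body": {
  "rows": [
    {"dx":-0.01,"dy":0.03,"dz":0,"wx":0,"wy":0,"wz":0,"hand":0},
    {"dx":-0.01,"dy":0.03,"dz":0,"wx":0,"wy":0,"wz":0,"hand":0}
  ]
}}

```text
clock: 23.5
eef_pos: [0.5114, -0.1234, 0.1175]
tool_rot: [0.391, 0.882, -0.26, 0.028]
ft_force: [-9.2, -4.4, 15.8]
grip_width: 0.0001
grasp_force: 8.3
```

```bash
python3 -c "
from h import *
bframe((0,0,0))"
```

```text
held in board mm [ 70.6 -48.6  29.9] F board [14.  -7.4 10.2]
```

R has moved (−2.6, +4.2) mm, which is what it needed. I'll retreat and re-measure from above.

Request:
{"method": "drive_tool", "body": {
  "rows": [
    {"dx":0,"dy":-0.3,"dz":0,"wx":0,"wy":0,"wz":0,"hand":0},
    {"dx":0,"dy":-0.4,"dz":-0.6,"wx":0,"wy":0,"wz":0,"hand":0},
    {"dx":0,"dy":-0.4,"dz":-1.6,"wx":0,"wy":0,"wz":0,"hand":0},
    {"dx":0,"dy":-0.4,"dz":-2.4,"wx":0,"wy":0,"wz":0,"hand":0},
    {"dx":0,"dy":-0.4,"dz":-2.4,"wx":0,"wy":0,"wz":0,"hand":0}
  ]
}}

```text
clock: 24.0
eef_pos: [0.5217, -0.0724, 0.2321]
tool_rot: [0.392, 0.884, -0.253, 0.034]
ft_force: [0.9, -0.9, 0.2]
grip_width: 0.0002
grasp_force: 0.0
```

```bash
python3 -c "
from h import *
place(.105,0,.15,90,(0,0,0))"
```

```text
tcp [ 0.5669 -0.1095  0.2387]
clock 24.0 d [-1.16   0.167  0.11 ] w [1.7300e-01 3.0000e-03 1.1955e+01]
```

Request:
{"method": "drive_tool", "body": {
  "rows": [
    {"dx":-1.16,"dy":0.17,"dz":0.1,"wx":0.17,"wy":0,"wz":11.95,"hand":0},
    {"dx":-1.16,"dy":0.17,"dz":0.1,"wx":0.17,"wy":0,"wz":11.95,"hand":0},
    {"dx":-1.16,"dy":0.17,"dz":0.1,"wx":0.17,"wy":0,"wz":11.95,"hand":0},
    {"dx":-1.16,"dy":0.17,"dz":0.1,"wx":0.17,"wy":0,"wz":11.95,"hand":0},
    {"dx":-1.16,"dy":0.17,"dz":0.1,"wx":0.17,"wy":0,"wz":11.95,"hand":0},
    {"dx":-1.16,"dy":0.17,"dz":0.1,"wx":0.17,"wy":0,"wz":11.95,"hand":0},
    {"dx":-1.16,"dy":0.17,"dz":0.1,"wx":0.17,"wy":0,"wz":11.95,"hand":0},
    {"dx":-1.16,"dy":0.17,"dz":0.1,"wx":0.17,"wy":0,"wz":11.95,"hand":0},
    {"dx":-1.16,"dy":0.17,"dz":0.1,"wx":0.17,"wy":0,"wz":11.95,"hand":0},
    {"dx":-1.16,"dy":0.17,"dz":0.1,"wx":0.17,"wy":0,"wz":11.95,"hand":0},
    {"dx":-1.16,"dy":0.17,"dz":0.1,"wx":0.17,"wy":0,"wz":11.95,"hand":0}
  ]
}}

```text
clock: 25.1
eef_pos: [0.5633, -0.1117, 0.234]
tool_rot: [0.779, 0.569, -0.214, 0.15]
ft_force: [-0.8, 0.2, 0.3]
grip_width: -0.0001
grasp_force: 0.0
```

```bash
sed -i "s/snap('wrist','w8.png')/snap('wrist','w10.png');print([(round(d['score'],2),np.round(d['extent']).tolist()) for d in bot.look_for('wrist','block0')])/" e.py; python3 e.py
```

```text
[(0.93, [268.0, 110.0, 121.0, 137.0]), (0.81, [577.0, 68.0, 123.0, 128.0]), (0.79, [385.0, 111.0, 121.0, 137.0]), (0.76, [322.0, 206.0, 108.0, 121.0])]
wrist block0 [384. 110. 123. 136.] 0.76
[35.8 36.3] 0.2 -0.986
wrist block0 [268. 110. 118. 138.] 0.71
[ 35.8 -29.8] 0.0 -0.992
wrist block0 [323. 205. 108. 122.] 0.56
[94.3  3.6] -0.1 -0.95
[(0.69, array([321., 382., 214., 108.]))]
clamp (array([0.08113281]), np.float64(-0.09455825180869344))
clamp (array([0.08113281]), np.float64(-0.09455825180869344))
[[316.86893321 421.94666004]]
```

L−R is now (0, 66.1) mm and the top block is about 1 mm from nested. Next I'll push the clamp from behind its knob.

```bash
echo "BP[:3]=boardpt(BP,[-.0023,.0033,0])[0]" >> h.py; python3 -c "
from h import *
place(.275,0,.11,90,(0,0,0))"
```

```text
tcp [ 0.5195 -0.2678  0.2879]
clock 25.4 d [-3.34   0.116  0.708] w [-0.107  0.069  0.037]
```

Request:
{"method": "drive_tool", "body": {
  "rows": [
    {"dx":-0.9,"dy":0.12,"dz":0.1,"wx":-0.1,"wy":0.07,"wz":0.03,"hand":0},
    {"dx":-1.8,"dy":0.12,"dz":0.2,"wx":-0.1,"wy":0.07,"wz":0.03,"hand":0},
    {"dx":-2.7,"dy":0.12,"dz":0.4,"wx":-0.1,"wy":0.07,"wz":0.03,"hand":0},
    {"dx":-3.34,"dy":0.12,"dz":0.7,"wx":-0.1,"wy":0.07,"wz":0.03,"hand":0},
    {"dx":-3.34,"dy":0.12,"dz":0.7,"wx":-0.1,"wy":0.07,"wz":0.03,"hand":0},
    {"dx":-3.34,"dy":0.12,"dz":0.7,"wx":-0.1,"wy":0.07,"wz":0.03,"hand":0}
  ]
}}

```text
clock: 26.0
eef_pos: [0.5192, -0.2683, 0.2885]
tool_rot: [0.781, 0.568, -0.209, 0.152]
ft_force: [-0.1, -0.2, -0.3]
grip_width: -0.0002
grasp_force: 0.0
```

```bash
cat > g.py <<'E'
from h import *
bframe((0,0,0)); place(.275,0,.045,90,(0,0,0)); print(bot.get_obs()['joint_pos'].round(2))
o=bot.get_obs();K=cam('wrist',o);bot.camera('wrist')
ds=bot.outline_of('wrist','clamp_knob'); print([(round(d['score'],2),np.round(d['extent'])) for d in ds])
for k in(.05,.06,.065,.07,.075,.08,.085):
    u=proj(np.vstack([boardpt(BP,h) for h in clamp_hulls(k)]),K); kn=proj(boardpt(BP,clamp_hulls(k)[2]),K); print(k,'rows',u.min(0).round(),u.max(0).round(),'knob',kn.min(0).round(),kn.max(0).round())
E
python3 g.py
```

```text
held in board mm [ 2.758e+02 -2.000e-01  1.102e+02] F board [ 0.  -0.1 -0.4]
tcp [ 0.5096 -0.2988  0.2316]
clock 26.0 d [0.014 0.006 1.304] w [-0.015 -0.007 -0.017]
[-0.2   0.41  0.32  1.54 -0.52  1.7 ]
[(0.69, array([313., 148., 302., 108.]))]
0.05 rows [154.  30.] [471. 139.] knob [277.  65.] [347. 139.]
0.06 rows [156.  51.] [469. 161.] knob [277.  89.] [347. 161.]
0.065 rows [157.  61.] [468. 172.] knob [277. 101.] [347. 172.]
0.07 rows [158.  71.] [467. 182.] knob [278. 112.] [347. 182.]
0.075 rows [159.  81.] [466. 193.] knob [278. 122.] [346. 193.]
0.08 rows [159.  91.] [465. 203.] knob [278. 131.] [346. 203.]
0.085 rows [160. 100.] [465. 213.] knob [279. 140.] [346. 213.]
```

Clamp travel is about 0.080, so the fingers have 17 mm of clearance behind the knob. I'll lower and push.

Request:
{"method": "drive_tool", "body": {
  "rows": [
    {"dx":0.01,"dy":0,"dz":0.5,"wx":0,"wy":0,"wz":0,"hand":0},
    {"dx":0.01,"dy":0,"dz":1.0,"wx":0,"wy":0,"wz":0,"hand":0},
    {"dx":0.01,"dy":0,"dz":1.28,"wx":0,"wy":0,"wz":0,"hand":0},
    {"dx":0.01,"dy":0,"dz":1.28,"wx":0,"wy":0,"wz":0,"hand":0},
    {"dx":0.1,"dy":0,"dz":1.28,"wx":0,"wy":0,"wz":0,"hand":0},
    {"dx":0.2,"dy":0,"dz":1.28,"wx":0,"wy":0,"wz":0,"hand":0},
    {"dx":0.3,"dy":0,"dz":1.28,"wx":0,"wy":0,"wz":0,"hand":0},
    {"dx":0.4,"dy":0,"dz":1.28,"wx":0,"wy":0,"wz":0,"hand":0},
    {"dx":0.5,"dy":0,"dz":1.28,"wx":0,"wy":0,"wz":0,"hand":0},
    {"dx":0.6,"dy":0,"dz":1.28,"wx":0,"wy":0,"wz":0,"hand":0}
  ]
}}

```text
clock: 27.1
eef_pos: [0.5184, -0.2734, 0.2186]
tool_rot: [0.78, 0.569, -0.209, 0.153]
ft_force: [-1.0, -1.6, 4.5]
grip_width: 0.0
grasp_force: 1.5
```

```bash
python3 -c "
from h import *
bframe((0,0,0))"
```

```text
held in board mm [245.3   0.6  47.1] F board [ 3.8 -0.5  3. ]
```

Request:
{"method": "drive_tool", "body": {
  "rows": [
    {"dx":0.12,"dy":-0.01,"dz":0,"wx":0,"wy":0,"wz":0,"hand":0},
    {"dx":0.24,"dy":-0.01,"dz":0,"wx":0,"wy":0,"wz":0,"hand":0},
    {"dx":0.36,"dy":-0.01,"dz":0,"wx":0,"wy":0,"wz":0,"hand":0},
    {"dx":0.48,"dy":-0.01,"dz":0,"wx":0,"wy":0,"wz":0,"hand":0},
    {"dx":0.6,"dy":-0.01,"dz":0,"wx":0,"wy":0,"wz":0,"hand":0},
    {"dx":0.72,"dy":-0.01,"dz":0,"wx":0,"wy":0,"wz":0,"hand":0},
    {"dx":0.84,"dy":-0.01,"dz":0,"wx":0,"wy":0,"wz":0,"hand":0},
    {"dx":0.94,"dy":-0.01,"dz":0,"wx":0,"wy":0,"wz":0,"hand":0},
    {"dx":1.0,"dy":-0.01,"dz":0,"wx":0,"wy":0,"wz":0,"hand":0},
    {"dx":1.0,"dy":-0.01,"dz":0,"wx":0,"wy":0,"wz":0,"hand":0}
  ]
}}

```text
clock: 28.1
eef_pos: [0.5304, -0.2313, 0.1921]
tool_rot: [0.78, 0.57, -0.209, 0.151]
ft_force: [-0.1, 0.5, 0.3]
grip_width: 0.0
grasp_force: 0.3
```

```bash
python3 -c "
from h import *
bframe((0,0,0))
o=bot.get_obs();K=cam('wrist',o);bot.camera('wrist')
print([(round(d['score'],2),np.round(d['extent'])) for d in bot.look_for('wrist','clamp_knob')])
for k in(-.003,0,.005,.01,.015,.02):
    kn=proj(boardpt(BP,clamp_hulls(k)[2]),K); u=proj(np.vstack([boardpt(BP,h) for h in clamp_hulls(k)]),K);print(k,u.min(0).round(),u.max(0).round())
"
```

```text
held in board mm [194.1  -0.8  46.1] F board [-0.2 -0.3  0.5]
[(0.62, array([315., 211., 396., 154.]))]
-0.003 [105.  79.] [523. 238.]
0 [106.  87.] [522. 247.]
0.005 [107. 101.] [520. 261.]
0.01 [109. 113.] [519. 274.]
0.015 [111. 124.] [517. 288.]
0.02 [112. 135.] [515. 301.]
```

Request:
{"method": "drive_tool", "body": {
  "rows": [
    {"dx":0.06,"dy":0.02,"dz":0,"wx":0,"wy":0,"wz":0,"hand":0},
    {"dx":0.12,"dy":0.02,"dz":0,"wx":0,"wy":0,"wz":0,"hand":0},
    {"dx":0.18,"dy":0.02,"dz":0,"wx":0,"wy":0,"wz":0,"hand":0},
    {"dx":0.24,"dy":0.02,"dz":0,"wx":0,"wy":0,"wz":0,"hand":0},
    {"dx":0.24,"dy":0.02,"dz":0,"wx":0,"wy":0,"wz":0,"hand":0}
  ]
}}

```text
clock: 28.7
eef_pos: [0.5346, -0.222, 0.1863]
tool_rot: [0.78, 0.569, -0.209, 0.152]
ft_force: [-0.9, -2.4, 0.8]
grip_width: -0.0002
grasp_force: 0.7
```

Request:
{"method": "drive_tool", "body": {
  "rows": [
    {"dx":0.03,"dy":0,"dz":0,"wx":0,"wy":0,"wz":0,"hand":0},
    {"dx":0.05,"dy":0,"dz":0,"wx":0,"wy":0,"wz":0,"hand":0},
    {"dx":0.05,"dy":0,"dz":0,"wx":0,"wy":0,"wz":0,"hand":0}
  ]
}}

```text
clock: 29.0
eef_pos: [0.5354, -0.2203, 0.1854]
tool_rot: [0.78, 0.569, -0.209, 0.152]
ft_force: [-2.4, -2.1, 0.6]
grip_width: -0.0001
grasp_force: 1.1
```

```bash
python3 -c "
from h import *
bframe((0,0,0))"
```

```text
held in board mm [180.4   0.6  46.3] F board [ 2.7 -1.7 -0.8]
```

Request:
{"method": "drive_tool", "body": {
  "rows": [
    {"dx":0.03,"dy":0,"dz":0,"wx":0,"wy":0,"wz":0,"hand":0},
    {"dx":0.05,"dy":0,"dz":0,"wx":0,"wy":0,"wz":0,"hand":0},
    {"dx":0.05,"dy":0,"dz":0,"wx":0,"wy":0,"wz":0,"hand":0}
  ]
}}

```text
clock: 29.3
eef_pos: [0.536, -0.2185, 0.1844]
tool_rot: [0.78, 0.569, -0.21, 0.152]
ft_force: [-3.1, -3.2, -0.2]
grip_width: -0.0002
grasp_force: 1.8
```

```bash
python3 -c "
from h import *
bframe((0,0,0))"
```

```text
held in board mm [178.2   0.6  46.4] F board [ 3.3 -2.  -2.2]
```

Still only the sliding force, about 3–4 N. I'll continue in small steps until it rises.

Request:
{"method": "drive_tool", "body": {
  "rows": [
    {"dx":0.03,"dy":0,"dz":0,"wx":0,"wy":0,"wz":0,"hand":0},
    {"dx":0.05,"dy":0,"dz":0,"wx":0,"wy":0,"wz":0,"hand":0},
    {"dx":0.05,"dy":0,"dz":0,"wx":0,"wy":0,"wz":0,"hand":0}
  ]
}}

```text
clock: 29.6
eef_pos: [0.5361, -0.2183, 0.1843]
tool_rot: [0.78, 0.568, -0.211, 0.154]
ft_force: [-4.8, -8.0, 3.8]
grip_width: 0.0001
grasp_force: 4.7
```

```bash
python3 -c "
from h import *
bframe((0,0,0))"
```

```text
held in board mm [178.    0.6  46.4] F board [ 9.8 -2.1 -1.3]
```

Request:
{"method": "drive_tool", "body": {
  "rows": [
    {"dx":0.03,"dy":0,"dz":0,"wx":0,"wy":0,"wz":0,"hand":0},
    {"dx":0.05,"dy":0,"dz":0,"wx":0,"wy":0,"wz":0,"hand":0},
    {"dx":0.05,"dy":0,"dz":0,"wx":0,"wy":0,"wz":0,"hand":0}
  ]
}}

```text
clock: 29.9
eef_pos: [0.5361, -0.2182, 0.1843]
tool_rot: [0.78, 0.568, -0.212, 0.155]
ft_force: [-5.9, -13.5, 5.5]
grip_width: 0.0001
grasp_force: 7.4
```

```bash
python3 -c "
from h import *
bframe((0,0,0))"
```

```text
held in board mm [177.9   0.7  46.5] F board [15.4 -1.5 -2.5]
```

It's a firm stop at TCP x = 178 mm, matching the predicted snug position. I'll back off, retreat upward and look.

Request:
{"method": "drive_tool", "body": {
  "rows": [
    {"dx":-0.2,"dy":0,"dz":0,"wx":0,"wy":0,"wz":0,"hand":0},
    {"dx":-0.4,"dy":0,"dz":0,"wx":0,"wy":0,"wz":0,"hand":0},
    {"dx":-0.4,"dy":0,"dz":-0.8,"wx":0,"wy":0,"wz":0,"hand":0},
    {"dx":-0.4,"dy":0,"dz":-1.6,"wx":0,"wy":0,"wz":0,"hand":0},
    {"dx":-0.2,"dy":0,"dz":-2.5,"wx":0,"wy":0,"wz":0,"hand":0},
    {"dx":0.6,"dy":0,"dz":-3,"wx":0,"wy":0,"wz":0,"hand":0},
    {"dx":1,"dy":0,"dz":-3,"wx":0,"wy":0,"wz":0,"hand":0},
    {"dx":1,"dy":0,"dz":-3,"wx":0,"wy":0,"wz":0,"hand":0}
  ]
}}

```text
clock: 30.7
eef_pos: [0.5745, -0.0985, 0.2844]
tool_rot: [0.779, 0.571, -0.209, 0.151]
ft_force: [0.0, -0.5, -0.5]
grip_width: 0.0002
grasp_force: 0.0
```

```bash
sed -i 's/w10.png/w11.png/' e.py; python3 e.py; python3 -c "
from h import *
print(bot.get_obs()['clock'])
a=cv2.imread('pics/w11.png');b=snap('scene','s2.png')[200:440,20:340,::-1]
cv2.imwrite('pics/fin.png',np.hstack([cv2.resize(a,(400,300)),cv2.resize(b,(400,300))]))"
```

```text
[(0.95, [540.0, 63.0, 113.0, 107.0]), (0.88, [311.0, 176.0, 89.0, 104.0]), (0.84, [363.0, 94.0, 102.0, 116.0]), (0.61, [264.0, 92.0, 99.0, 113.0])]
wrist block0 [362.  93. 103. 118.] 0.89
[38.1 33.1] 0.2 -0.991
wrist block0 [315. 174. 252. 345.] 0.27
[163.1 -45.5] -104.8 -0.146
wrist block0 [311. 177.  90. 102.] 0.86
[95.9 -0. ] -0.0 -0.976
[(0.83, array([312., 247., 208.,  73.]))]
clamp (array([0.07]), np.float64(-0.0))
clamp (array([0.08]), np.float64(-0.0))
[[311.15961639 359.96310725]]
31.0
```

View pics/fin.png

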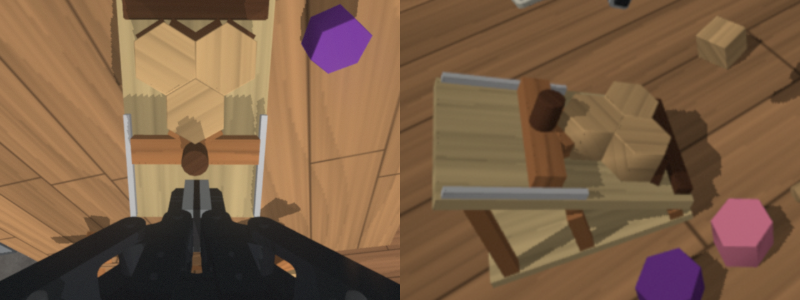

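The wrist half shows all three blocks nested flush: left near (225,58), right near (165,58), top near (195,112). The clamp notch is on the top block, with the knob at (195,158), and the scene half agrees. I'm handing it in.

```bash
python3 -c "
from workcell import bot
print(bot.job_done())"
```

```text
the job is handed in; nothing more can be done
None
```

The honeycomb is finished and handed in at about 31 s: both loose blocks are in place with faces flush, and the clamp bar is snug on the top block and released.

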